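# Build the pigment sifting tower from the covered sieve case

### The arm

A 6-joint arm with a two-finger parallel gripper is mounted at the origin on the work surface; the furniture and walls round the work are solid. World frame = base frame: x ahead of the robot, y to its left, z up, the work surface at z = 0. Lengths are in m, angles in rad, forces in N, time in s.
With the tool pointing down it reaches from about 0.35 to 0.975 m from the base axis. Payload 4.9 kg.
Tool frame: the origin (TCP) lies at the very end of the fingers, on their centre line; the grasp point (between the pads) lies 19 mm behind it (ctrl.grip_point_offset is the distance from the TCP to the grasp point, in m); z points along the fingers, y is the line along which they close (so a half turn about z gives the same grasp; the last joint's range is limited). The gripper opens to 85 mm and grips with 20 to 120 N. Pads are 22 mm wide; open, the fingers measure 114 mm over their backs; the gripper's body (76 mm by 85 mm) begins 54 mm behind the grasp point. The pads swing forward as they close: fully open they stand 13 mm farther back than shut.
Start: joints at [-0.119, 0.053, 1.613, -0, 1.476, -0.119], TCP at [0.625, 0, 0.231] pointing down, gripper open.
Joint ranges: [-3.01, 3.01], [-1.01, 2.22], [0.06, 2.58], [-1.02, 4.17], [0.09, 2.62], [-3.14, 3.14]. Speed limits (rad/s): [2.57, 2.57, 3.14, 3.14, 3.14, 3.14].

### API

Orientations are given as a rotation vector (axis times angle).
In Python, from station import ctrl gives the robot as it stands.
- The arm moves only by the tool send_rows, never from a script. Its argument "rows" is a list of rows, each a list of 3 entries, a list of its own where there are three numbers: the finger opening in cm, from 0 to 8.54, then the shift along the tool's x, y, z in cm, then the turn about the tool's z in degrees. A call has 1 to 10 rows; each row shifts and turns the commanded pose from where the row before left it, along the tool's axes as they then stand; what a row does not reach is not made up. A row lasts 1/8 s, in which the tool goes at most 62.5 mm and 10.7 degrees, less where a joint would pass 70% of its speed; a pose out of reach is approached as far as the arm can. A call with a gripper value outside its range is refused whole. The fingers move at their own pace and stop on an object; "newtons" is the grip in N (left out, the last holds). Time passes only in rows, so rows that do not move let the fingers close. It gives the time, the measured TCP pose, the force, the opening and the grip force at its end, in the units of the state.
- ctrl.get_obs(): the state, without advancing time (a new reading comes with each control period).
- ctrl.get_image(name): name is "scene" or "side" or "wrist"; returns a dict with "frame" (400x640x3 uint8, red, green, blue), "range_z" (400x640 float32, m along the optical axis (not along the pixel's ray), 0 where there is no reading), "fx", "fy", "cx", "cy" (pixels), "cam_to_world" (4x4, takes a point from camera to world coordinates). Camera axes: x right, y down, z forward; pixel columns grow to the right and rows downward; lengths in m; the calibration is good to about 2 mm. A picture is of the moment at which its call begins.
- ctrl.finish_job(): hands the job in; it is judged then, once.
The state is a dict: "t": time; "q": joint angles; "dq": joint speeds; "effort": joint torques, N m; "tool_pos": TCP position; "tool_rot": TCP orientation; "contact_force": force on the tool from outside, world axes, zero at the start; "wrist_torque": the same for the moment, N m; "opening": finger opening in m; "grip_force": force on a finger pad.
Only numpy, scipy, OpenCV 4.12 (cv2) and the standard library are available. Lean on these libraries where they do the work, as an engineer would, in place of code of your own. Each camera call takes 0.05 s, during which the arm holds its last target. There are 200 camera calls.

### The job

Set up the pigment sifter: slide the metal cover of the wooden sieve case forward from under its lips and put it aside, look which sieve sections are in the pockets, and stack every one of them on the aluminium receiver pot with the finest mesh at the bottom (blue, then green, yellow, red), locking each with a clockwise bayonet twist up to its stop. Lock the white lid on top the same way, then slide the cover back home on the case. Do not disturb the pigment vials.

Things in the scene. Friction and masses are not known exactly. Their poses are not given: they have to be found in the camera images.
- case: fixed wooden sieve case 135 x 240 x 67 mm on rubber feet; origin on the table under the middle of its pockets, x to its back, y along it. Four pockets at x 0, y -87, -29, 29, 87, each 120 (x) x 54 (y), floor z 14, rim z 56; ridges to z 18 at x +-27.5 centre a section, finger room before and behind it. The cover lies on the rim between end fences (to z 63, 2 mm play); front open
- case_lips (a point): middle of the case's back, at x 55, y 0, z 63.5 of the case: front edge and underside of two steel lips (at y +-70, 40 long), 3.5 mm above the cover's top. They hold its back edge, so it must slide at least 12 mm forward (case -x) before it lifts; closing is the reverse, up to the back stop at case x 64.5. Axes as the case
- cover: loose opaque aluminium plate, 126 (x) x 230 (y) x 4 mm, 0.15 to 0.25 kg, origin under its middle. At home its origin is at x 0 (up to 1.5 farther back), y 0, z 56 of the case, back edge under the lips
- cover_handle (a point): middle of the cover's black bar handle, 32 mm above the cover's origin: bar along y, 84 long, 10 thick in x, 8 high (z 28 to 36), free beneath, on two posts at y +-36
- sieve_blue: blue round sieve section, finest mesh; origin under its centre, upright in a pocket, or absent. All sections alike: body diameter 50 to the shoulder at z 28, then a neck of diameter 33 to z 38 with two bayonet lugs at its +x and -x (12 wide, to radius 20.5, z 33.5 to 37.5). White ticks mark +x and -x. Half a turn about z changes nothing. 0.06 kg
- sieve_green: green section, second finest, or absent. All sections: underneath a skirt 13 deep with an inner flange (3.5 thick, opening radius 18.3) and in it two slots for the lugs of the part below; radial play 1.6. Grip the smooth outside, z 13 to 28 (the skirt below is 1 mm smaller)
- sieve_yellow: yellow section, second coarsest, or absent; shape as the others. A part put on with the wrong yaw stays about 9 mm too high on the lugs
- sieve_red: red section, coarsest mesh, or absent; shape as the others
- sifter_lid: white lid, diameter 50, 24 high, 0.04 kg; skirt and slots below as on a sieve section, no neck; smooth grip z 13 to 24; black line on top along its x. Origin under its centre. Stands upright on the table, to the right of the receiver
- receiver: fixed aluminium receiver pot on a steel foot (diameter 104, 12 high); origin under the foot, z up. Pot diameter 62 to z 38, collar diameter 50 to the shoulder at z 50, then neck and two lugs at +x and -x as on a section. Undersides of the parts stacked on it come to z 50, 78, 106, 134
- receiver_neck (a point): top of the receiver's neck, z 60. To join any part: hold it upright and coaxial over the lower one, its yaw 1.31 rad (75 degrees) more (anticlockwise from above) than the lower part's, +-0.2; lower it onto the lower shoulder; twist it clockwise 1.31 rad until a rib stops it. Then the x axes of both are in line and it is locked
- vial_gold: pigment vial with gold powder and white cap, diameter 31, 62 high, upright, origin under its centre; leave alone
- vial_pearl: pigment vial with pearl powder and white cap, diameter 33, 70 high, upright, origin under its centre; leave alone
- vial_violet: pigment vial with violet powder and white cap, diameter 38, 62 high, upright, origin under its centre; leave alone
Things that resemble listed ones, but are neither listed nor needed, are in the scene too. Of the things that look like the sifter_lid, the larger one is meant.

How it is judged:
By the outcome, as a careful person would: the job done as asked, in the order asked, and still so for the second after the job is handed in, with the robot touching nothing.
Of sieve_blue, sieve_green, sieve_yellow, sieve_red only 2 to 3 are there at a start; the rules pass over those that are not, and their reading is None.
At some moment in a run one of sifter_lid, cover may be knocked a few centimetres aside while the robot is not near it.
Once in a run the grip may slacken for a moment while it holds something.
It also fails if it takes over 210 s, if anything falls off the work surface, if the arm or the gripper's body presses on something with over 40 N, if the wrist force passes 120 N, or if a joint passes its speed limit or range.

## Working session

There is one attempt and no reset: what is moved stays moved. The work goes in short steps, Python scripts to look and compute and a tool call to move; the robot and the scene stay as the last step left them, time stands still between calls to the robot, and variables do not carry over. Pictures are saved under pics/ and viewed, at most 16 in all, crops included, and the job is handed in when it is done.

Besides the shell and the picture viewer there is one more tool, called after "Request:" by a JSON object that holds its "api" and its "payload", one argument or row to a line. send_rows: Moves the arm, as the interface text tells. Its arguments: {"type":"object","properties":{"rows":{"type":"array","items":{"type":"array"}},"newtons":{"type":"number"}},"required":["rows"]}

```bash
ls; mkdir -p pics
cat > h.py <<'E'
import numpy as np, cv2
from station import ctrl
from scipy.spatial.transform import Rotation as R
def shot(n,save=None):
    im=ctrl.get_image(n)
    if save: cv2.imwrite('pics/'+save,im['frame'][:,:,::-1])
    return im
def ray(im,u,v):
    T=im['cam_to_world'];d=T[:3,:3]@np.array([(u-im['cx'])/im['fx'],(v-im['cy'])/im['fy'],1.]);return T[:3,3],d
def onz(im,u,v,z):
    o,d=ray(im,u,v);return o+d*(z-o[2])/d[2]
def pt(im,u,v):
    o,d=ray(im,u,v);return o+d*im['range_z'][int(v),int(u)]
def cloud(im):
    v,u=np.mgrid[0:400,0:640];z=im['range_z'];T=im['cam_to_world']
    P=np.stack([(u-im['cx'])/im['fx']*z,(v-im['cy'])/im['fy']*z,z],-1)@T[:3,:3].T+T[:3,3];P[z==0]=np.nan;return P
E
python3 - <<'E'
from h import *
o=ctrl.get_obs();print(o)
for n in ('scene','side','wrist'):
    im=shot(n,n+'0.png');print(n,im['fx'],im['cx'],im['cy'],im['cam_to_world'].round(3).tolist())
E
```

```text
pics
{'t': 0.0, 'q': array([-1.19014745e-01,  5.33696323e-02,  1.61428179e+00, -4.70788813e-06,
        1.47600090e+00, -1.18975446e-01]), 'dq': array([ 0.00026177, -0.0017675 , -0.00030326,  0.00028339, -0.00071708,
        0.00072849]), 'effort': array([ 2.70554956e-04, -3.93670499e+01, -3.70175600e+01, -1.62778279e-04,
        6.93513779e-03, -6.06393527e-06]), 'tool_pos': array([6.24381702e-01, 6.38174207e-05, 2.30062391e-01]), 'tool_rot': array([-2.22034138e+00, -2.22025513e+00,  2.00471036e-03]), 'contact_force': array([0.96009808, 0.02369508, 0.14749413]), 'wrist_torque': array([-0.01382654,  0.00088701,  0.01035395]), 'grip_force': 0.0, 'opening': 0.08561617935344258}
scene 501.5497404699835 324.9400237497752 198.7825350935251 [[0.696, -0.509, 0.506, -0.131], [-0.718, -0.508, 0.476, -0.517], [0.014, -0.695, -0.719, 0.913], [0.0, 0.0, 0.0, 1.0]]
side 374.2803941200617 317.6967558653095 200.56683349019934 [[-0.992, -0.095, 0.085, 0.395], [-0.125, 0.599, -0.791, 0.914], [0.024, -0.795, -0.606, 0.757], [0.0, 0.0, 0.0, 1.0]]
wrist 311.40234833716164 323.01679629842715 197.1521733773755 [[1.0, 0.0, -0.002, 0.625], [-0.001, -0.956, -0.294, 0.075], [-0.002, 0.294, -0.956, 0.372], [0.0, 0.0, 0.0, 1.0]]
```

View images.

View pics/scene0.png

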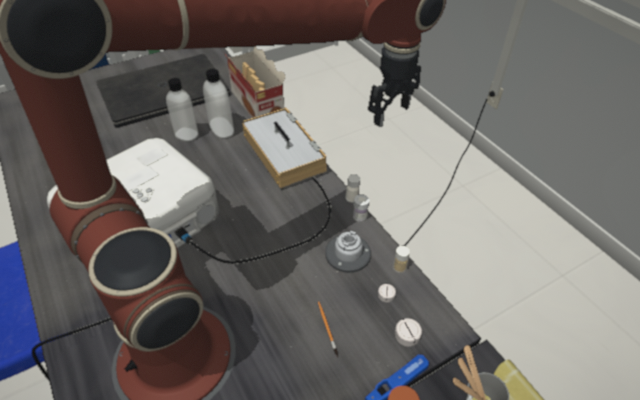

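View pics/side0.png

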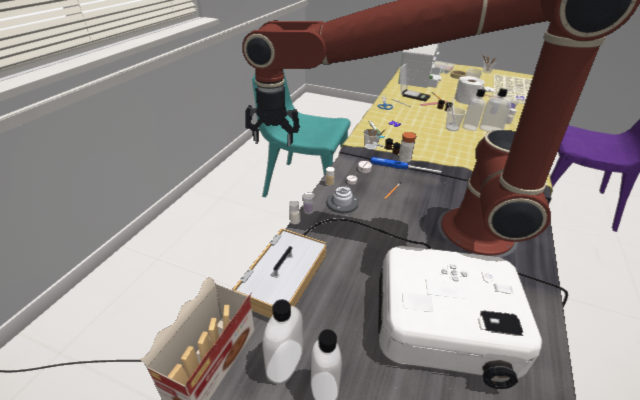

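Scene: case (285,145) with cover handle (283,135); receiver (348,247); vials (353,187), (361,207), (401,258). Lid look-alikes: the small disc at (387,292) and the larger one at (408,332). I choose the larger.

Run:
```python
from h import *
im=shot('scene');P=cloud(im);c=im['frame'][100:370,230:470,::-1]
cv2.imwrite('pics/crop1.png',cv2.resize(c,None,fx=2.2,fy=2.2,interpolation=cv2.INTER_CUBIC))
si=shot('side');Q=cloud(si)
def sel(P,im,xr,yr,zr):
    m=(P[...,0]>xr[0])&(P[...,0]<xr[1])&(P[...,1]>yr[0])&(P[...,1]<yr[1])&(P[...,2]>zr[0])&(P[...,2]<zr[1]);return m
for n,u,v in [('recv',348,236),('small',387,292),('lid',408,328),('v1',353,178),('v2',361,199),('v3',401,248),('handle',283,135),('cover',290,160),('case',262,150)]: print(n,pt(im,u,v).round(3))
for n,u,v in [('recv',343,190),('small',352,179),('lid',365,165),('handle',284,259),('cover',270,280)]: print('side',n,pt(si,u,v).round(3))
```

```text
recv [ 0.432 -0.06   0.046]
small [ 0.396 -0.206  0.016]
lid [ 0.354 -0.293  0.025]
v1 [0.56  0.041 0.071]
v2 [ 0.527 -0.014  0.062]
v3 [ 0.477 -0.173  0.063]
handle [0.537 0.267 0.089]
cover [0.503 0.205 0.062]
case [0.482 0.29  0.057]
side recv [ 0.421 -0.088  0.041]
side small [ 0.395 -0.196  0.016]
side lid [ 0.352 -0.287  0.022]
side handle [0.547 0.261 0.059]
side cover [0.567 0.332 0.058]
```

View pics/crop1.png

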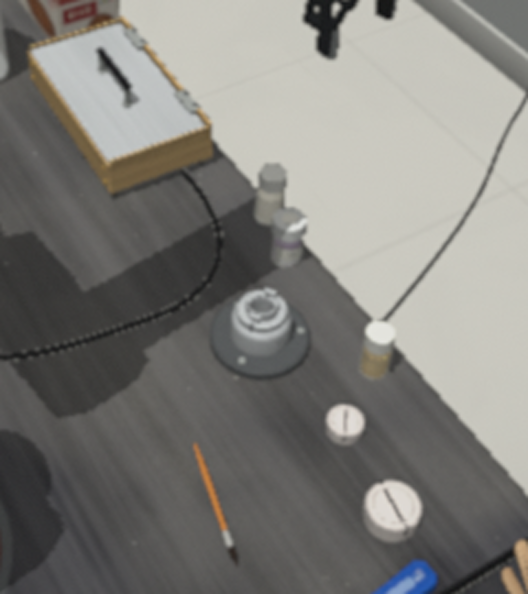

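Crop confirms it: the larger lid is at crop (392,510) with the black line on top, and the smaller decoy at (345,424). Next I measure the case and receiver, and check for free table space.

Run:
```python
from h import *
im=shot('scene');si=shot('side');P=cloud(im);Q=cloud(si)
def rect(P,x,y,z):
    m=(P[...,0]>x[0])&(P[...,0]<x[1])&(P[...,1]>y[0])&(P[...,1]<y[1])&(P[...,2]>z[0])&(P[...,2]<z[1])
    p=P[m];return len(p),cv2.minAreaRect((p[:,:2]*1000).astype(np.float32)),np.median(p[:,2]).round(4)
for n,C in(('sc',P),('si',Q)):
    print(n,'case',rect(C,(.42,.64),(.1,.42),(.050,.07)))
    print(n,'handle',rect(C,(.45,.62),(.15,.38),(.078,.1)))
    print(n,'lid',rect(C,(.31,.40),(-.35,-.24),(.015,.035)))
    print(n,'recvfoot',rect(C,(.34,.52),(-.16,.0),(.007,.017)))
    print(n,'recvtop',rect(C,(.38,.5),(-.13,-.02),(.043,.07)))
A=np.concatenate([P.reshape(-1,3),Q.reshape(-1,3)]);A=A[np.isfinite(A).all(1)]
xs=np.arange(.26,.64,.02);ys=np.arange(.42,-.42,-.02)
print('y\\x',*(f'{x:.2f}' for x in xs))
for y in ys:
    r=[]
    for x in xs:
        s=A[(abs(A[:,0]-x)<.01)&(abs(A[:,1]-y)<.01)];r.append(f'{np.percentile(s[:,2],90)*1000:4.0f}' if len(s)>2 else '   .')
    print(f'{y:.2f}',*r)
```

```text
sc case (3137, ((552.212646484375, 299.5618591308594), (278.9070739746094, 137.14601135253906), 73.05485534667969), np.float64(0.0609))
sc handle (97, ((544.9436645507812, 284.5457763671875), (83.80867004394531, 11.479609489440918), 72.51496887207031), np.float64(0.092))
sc lid (571, ((345.7868957519531, -313.0296325683594), (93.248046875, 50.669921875), 68.8909912109375), np.float64(0.0227))
sc recvfoot (736, ((446.3816833496094, -66.93222045898438), (156.9876251220703, 103.18792724609375), 8.491975784301758), np.float64(0.0122))
sc recvtop (331, ((419.43145751953125, -70.10302734375), (49.83291244506836, 51.19703674316406), 45.12983322143555), np.float64(0.0507))
si case (3879, ((553.5216674804688, 299.09100341796875), (278.1525573730469, 136.6886749267578), 73.06602478027344), np.float64(0.0591))
si handle (124, ((544.7498779296875, 283.83428955078125), (84.75040435791016, 10.810257911682129), 72.14285278320312), np.float64(0.0901))
si lid (107, ((347.0722961425781, -312.7526550292969), (93.2939224243164, 49.991615295410156), 69.73502349853516), np.float64(0.0213))
si recvfoot (27
[... 3884 characters left out ...]
   2    3    2    4   25   25   24    3    2    2    2    2    .    .    .    .    .    .    .
-0.30    2    2    2   14   25   24   25    2    2    3    3    2    .    .    .    .    .    .    .
-0.32   18    2    2    3   23   25    3    2    2    2    2    2    .    .    .    .    .    .    .
-0.34   21   20   21   20    4    2    2    3    2    2    2   -2    .    .    .    .    .    .    .
-0.36   20   19   20   20    3    3    3    3    3    3    2    .    .    .    .    .    .    .    .
-0.38    3    3    2    2    2    2    2    3    2    2    2    .    .    .    .    .    .    .    .
-0.40    1    2    2    2    4    3    2    1    1    1    0    .    .    .    .    .    .    .    .
```

Request:
{"api": "send_rows", "payload": {
  "rows": [
    [8.5, [4.1, -1.1, 0.4], 0],
    [8.5, [4.1, -1.1, 0.4], 0],
    [8.5, [4.1, -1.1, 0.4], 0],
    [8.5, [4.1, -1.1, 0.4], 0],
    [8.5, [4, -1.2, 0.4], 0],
    [8.5, [4, -1.2, 0.4], 0],
    [8.5, [4, -1.2, 0.6], 0],
    [6, [0, 0, 0], 8.9],
    [5, [0, 0, 0], 8.9],
    [5, [0, 0, 0], 0]
  ]
}}

```text
t: 1.6
tool_pos: [0.5449, 0.2841, 0.2012]
tool_rot: [2.536, 1.854, -0.0]
contact_force: [0.4, 0.1, -0.3]
opening: 0.0497
grip_force: 0.0
```

```bash
cat >> h.py <<'E'
def pose():
    o=ctrl.get_obs();r=R.from_rotvec(o['tool_rot']).as_matrix();p=np.array(o['tool_pos'])
    yaw=np.degrees(np.arctan2(-r[0,1]*0+r[1,1],r[0,1])) # world dir of tool y
    return o,p,r,yaw
def rel(x,y,z,ang=None):
    "needed tool shift in cm to world target with present axes; turn deg so tool y points at ang (mod 180)"
    o,p,r,yaw=pose();d=r.T@(np.array([x,y,z])-p)*100
    t=None if ang is None else ((yaw-ang+90)%180)-90
    print('t %.2f pos'%o['t'],p.round(4),'yaw %.1f q6 %.2f F'%(yaw,o['q'][5]),o['contact_force'].round(1),'op %.4f g %.0f'%(o['opening'],o['grip_force']),'| shift cm',d.round(2),'turn',None if t is None else round(t,1))
def rect(P,x,y,z):
    m=(P[...,0]>x[0])&(P[...,0]<x[1])&(P[...,1]>y[0])&(P[...,1]<y[1])&(P[...,2]>z[0])&(P[...,2]<z[1])
    p=P[m];return len(p),cv2.minAreaRect((p[:,:2]*1000).astype(np.float32)),np.median(p[:,2]).round(4)
E
python3 - <<'E'
from h import *
im=shot('wrist','w1.png');P=cloud(im)
print('handle',rect(P,(.45,.65),(.15,.40),(.078,.1)))
rel(.545,.284,.069,-17.7)
E
```

```text
handle (1083, ((544.3045043945312, 283.92919921875), (82.96263122558594, 9.42154598236084), 72.55780792236328), np.float64(0.0914))
t 1.65 pos [0.5449 0.284  0.2013] yaw -17.6 q6 0.67 F [-1.2 -0.  -0.2] op 0.0501 g 0 | shift cm [-0.000e+00  1.000e-02  1.323e+01] turn 0.1
```

View pics/w1.png

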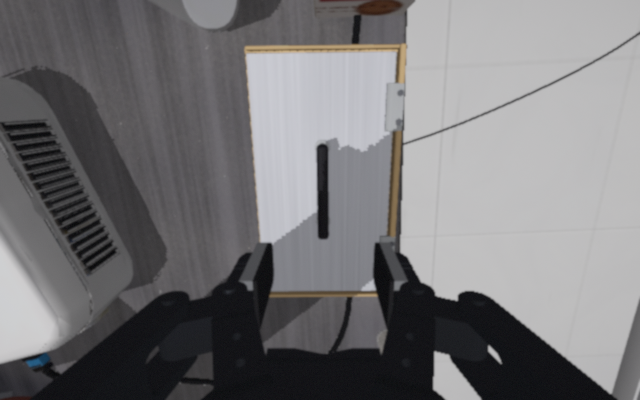

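The wrist view shows the handle vertical at (323,190) and the lips on the right at (394,105) and (387,245), so the tool is aligned. Next: descend and grip.

Request:
{"api": "send_rows", "payload": {
  "rows": [
    [4, [0, -0.03, 4], 0],
    [4, [0, -0.03, 4], 0],
    [4, [0, 0, 3], 0],
    [4, [0, 0, 2.2], 0],
    [4, [0, 0, 0], 0],
    [0, [0, 0, 0], 0],
    [0, [0, 0, 0], 0],
    [0, [0, 0, 0], 0],
    [0, [0, 0, 0], 0]
  ],
  "newtons": 60
}}

```text
t: 2.78
tool_pos: [0.5457, 0.2847, 0.0714]
tool_rot: [2.537, 1.851, 0.005]
contact_force: [0.2, 0.3, 6.2]
opening: 0.0086
grip_force: 59.3
```

Request:
{"api": "send_rows", "payload": {
  "rows": [
    [0, [0, 0, -0.2], 0],
    [0, [0, -0.5, 0], 0],
    [0, [0, -0.5, 0], 0],
    [0, [0, -0.5, 0], 0],
    [0, [0, -0.5, 0], 0],
    [0, [0, -0.4, 0], 0],
    [0, [0, 0, 0], 0]
  ]
}}

```text
t: 3.65
tool_pos: [0.5211, 0.2918, 0.0715]
tool_rot: [-2.538, -1.851, 0.001]
contact_force: [-1.3, -0.4, 2.7]
opening: 0.0084
grip_force: 59.1
```

Run:
```python
from h import *
rel(.375,.147,.15,0)
```

```text
t 3.65 pos [0.5211 0.2918 0.0715] yaw -17.8 q6 0.70 F [-1.3 -0.4  2.7] op 0.0084 g 59 | shift cm [-18.25  -9.49  -7.85] turn -17.8
```

Request:
{"api": "send_rows", "payload": {
  "rows": [
    [0, [0, 0, -1], 0],
    [0, [0, 0, -2.5], 0],
    [0, [0, 0, -2.5], 0],
    [0, [-3, -1.6, -1], 0],
    [0, [-4, -2, 0], 0],
    [0, [-4, -2, 0], 0],
    [0, [-4, -2, 0], 0],
    [0, [-3.25, -1.9, 0], 0],
    [0, [0, 0, 0], -8.9],
    [0, [0, 0, 0], -8.9]
  ]
}}

```text
t: 4.9
tool_pos: [0.3742, 0.1465, 0.1408]
tool_rot: [-2.216, -2.225, 0.001]
contact_force: [0.2, -0.1, -1.5]
opening: 0.0083
grip_force: 61.5
```

Run:
```python
from h import *
rel(.375,.147,.0165,0)
im=shot('side');c=im['frame'][150:380,180:480,::-1];cv2.imwrite('pics/s2.png',cv2.resize(c,None,fx=2.5,fy=2.5))
```

```text
t 4.90 pos [0.3742 0.1465 0.1408] yaw 0.2 q6 0.18 F [ 0.2 -0.1 -1.5] op 0.0083 g 61 | shift cm [ 0.05  0.09 12.43] turn 0.2
```

View pics/s2.png

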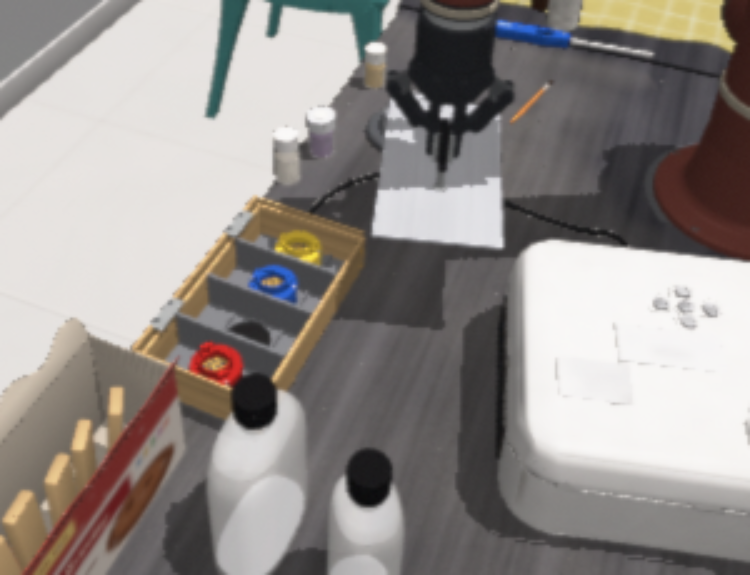

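The cover is lifted. Crop shows yellow (298,247), blue (272,282), an empty or black pocket (250,335) and red (216,363), so green is absent. Next I set the cover down.

Request:
{"api": "send_rows", "payload": {
  "rows": [
    [0, [0, 0, 4], 0],
    [0, [0, 0, 4], 0],
    [0, [0, 0, 2.5], 0],
    [0, [0, 0, 1], 0],
    [0, [0, 0, 0.5], 0],
    [0, [0, 0, 0.3], 0],
    [0, [0, 0, 0], 0]
  ]
}}

```text
t: 5.82
tool_pos: [0.3762, 0.1469, 0.0202]
tool_rot: [2.222, 2.221, 0.0]
contact_force: [-4.1, -1.1, 5.5]
opening: 0.0086
grip_force: 62.3
```

Request:
{"api": "send_rows", "payload": {
  "rows": [
    [4, [0, 0, 0], 0],
    [4, [0, 0, 0], 0],
    [4, [0, 0, 0], 0],
    [4, [0, 0, -2], 0],
    [4, [0, 0, -5], 0],
    [4, [0, 0, -5], 0],
    [4, [0, 0, -5], 0],
    [5, [0, 0, 0], 0]
  ]
}}

```text
t: 6.82
tool_pos: [0.3783, 0.1474, 0.1938]
tool_rot: [2.217, 2.217, 0.014]
contact_force: [-0.4, -0.5, -0.9]
opening: 0.0497
grip_force: 0.0
```

Run:
```python
from h import *
im=shot('scene');P=cloud(im)
print('handle',rect(P,(.3,.45),(.05,.25),(.027,.045)),'plate',rect(P,(.29,.46),(.0,.28),(.0045,.016)))
cx,cy,a=.545,.284,np.radians(-17.7);ex=np.array([np.cos(a),np.sin(a)]);ey=np.array([-np.sin(a),np.cos(a)])
hsv=cv2.cvtColor(im['frame'],cv2.COLOR_RGB2HSV)
si=shot('side');Q=cloud(si)
for py in(-.087,-.029,.029,.087):
    c=np.array([cx,cy])+ey*py
    print(py,c.round(4),np.hypot(*c).round(3))
    for C,f in((P,im),(Q,si)):
        m=(np.hypot(C[...,0]-c[0],C[...,1]-c[1])<.03)&(C[...,2]>.03)&(C[...,2]<.06)
        h=cv2.cvtColor(f['frame'],cv2.COLOR_RGB2HSV)[m]
        if m.any():print('  ',m.sum(),np.median(h,0),np.percentile(C[m][:,2],[5,50,95]).round(3))
rel(.545,.284,.3,-17.7)
```

```text
handle (137, ((394.1287841796875, 166.52926635742188), (119.90028381347656, 55.94999694824219), 50.31339645385742), np.float64(0.04)) plate (3523, ((378.5770263671875, 137.69407653808594), (273.5080871582031, 168.6244354248047), 87.56300354003906), np.float64(0.0099))
-0.087 [0.5185 0.2011] 0.556
   193 [ 25. 163. 137.] [0.034 0.044 0.055]
   223 [ 23. 174. 160.] [0.034 0.042 0.054]
-0.029 [0.5362 0.2564] 0.594
   212 [110.  136.  119.5] [0.036 0.045 0.055]
   268 [111. 161. 146.] [0.033 0.041 0.053]
0.029 [0.5538 0.3116] 0.635
   21 [90.  8. 89.] [0.039 0.049 0.056]
   74 [120.   7.  71.] [0.031 0.044 0.055]
0.087 [0.5715 0.3669] 0.679
   13 [  1. 133. 100.] [0.04  0.046 0.052]
   303 [  1. 197. 168.] [0.033 0.041 0.051]
t 6.92 pos [0.3756 0.1469 0.1886] yaw 0.0 q6 0.19 F [-0.5 -1.1 -1.3] op 0.0501 g 0 | shift cm [ 13.72  16.96 -11.11] turn 17.7
```

Request:
{"api": "send_rows", "payload": {
  "rows": [
    [6, [2.3, 2.8, -0.6], 0],
    [6, [2.3, 2.8, -0.6], 0],
    [6, [2.3, 2.8, -0.6], 0],
    [6, [2.3, 2.8, 0], 0],
    [6, [2.3, 2.9, 0], 0],
    [6, [2.2, 2.9, 0], 0],
    [6, [0, 0, 0], 8.9],
    [6, [0, 0, 0], 8.8],
    [6, [0, 0, 0], 0]
  ]
}}

```text
t: 8.05
tool_pos: [0.5443, 0.2834, 0.2035]
tool_rot: [-2.534, -1.855, 0.006]
contact_force: [-0.9, -0.2, 0.6]
opening: 0.06
grip_force: 0.0
```

Run:
```python
from h import *
im=shot('wrist');P=cloud(im)
print(im['cam_to_world'].round(3).tolist())
c=im['frame'][20:310,220:440,::-1];cv2.imwrite('pics/w2.png',cv2.resize(c,None,fx=2,fy=2,interpolation=cv2.INTER_CUBIC))
hsv=cv2.cvtColor(im['frame'],cv2.COLOR_RGB2HSV)
for n,lo,hi in(('yellow',(18,110,50),(34,255,255)),('blue',(100,110,50),(125,255,255)),('red',(0,120,50),(6,255,255))):
    m=cv2.inRange(hsv,lo,hi);m[:,440:]=0;m[:,:240]=0;m[310:]=0
    b=(m>0)
    for z0,z1 in((.037,.047),(.047,.056)):
        k=b&(P[...,2]>z0)&(P[...,2]<z1);p=P[k]
        (x,y),r=cv2.minEnclosingCircle((p[:,:2]*1000).astype(np.float32)) if len(p) else ((0,0),0)
        print(n,z0,len(p),round(x,1),round(y,1),round(r,1),np.median(p[:,2]).round(4))
rel(.5362,.2564,.2,-17.7)
```

```text
[[0.953, -0.288, -0.093, 0.568], [-0.303, -0.91, -0.282, 0.355], [-0.004, 0.297, -0.955, 0.346], [0.0, 0.0, 0.0, 1.0]]
yellow 0.037 773 518.3 198.8 26.3 0.0416
yellow 0.047 315 521.0 209.4 25.1 0.051
blue 0.037 892 535.8 255.5 25.2 0.0416
blue 0.047 274 536.3 261.1 22.5 0.0511
red 0.037 1074 569.8 367.0 24.6 0.0415
red 0.047 381 570.2 366.5 20.9 0.0511
t 8.10 pos [0.5444 0.2835 0.204 ] yaw -17.6 q6 0.67 F [-0.3  0.  -0.7] op 0.0601 g 0 | shift cm [-2.83  0.03  0.41] turn 0.1
```

View pics/w2.png

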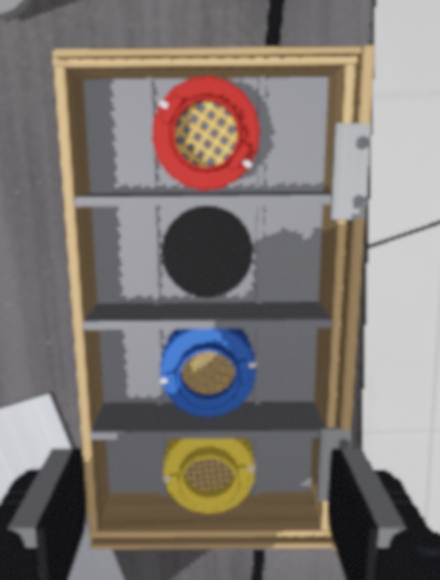

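The wrist crop shows red at (207,133), an empty pocket at (207,251), blue at (208,372) and yellow at (209,475), each with two white ticks. I compute the section yaws from the ticks, then look at the receiver.

Run:
```python
from h import *
im=shot('wrist')
for n,a,b in(('red',(164,103),(248,163)),('blue',(164,380),(252,365)),('yellow',(166,479),(253,468))):
    p,q=[onz(im,220+u/2,20+v/2,.042)[:2] for u,v in(a,b)]
    print(n,((p+q)/2).round(4),'len',np.linalg.norm(q-p).round(4),'yaw',np.degrees(np.arctan2(*(q-p)[::-1])).round(1))
rel(.43,-.075,.22,0)
```

```text
red [0.5706 0.3668] len 0.0466 yaw -51.6
blue [0.5361 0.2557] len 0.0461 yaw -7.3
yellow [0.5194 0.2001] len 0.0478 yaw -9.5
t 8.15 pos [0.5446 0.2835 0.2045] yaw -17.6 q6 0.67 F [ 1.4  0.1 -0.7] op 0.0600 g 0 | shift cm [-37.64  -0.11  -1.48] turn -17.6
```

Request:
{"api": "send_rows", "payload": {
  "rows": [
    [6, [-4.7, 0, -0.2], 0],
    [6, [-4.7, 0, -0.2], 0],
    [6, [-4.7, 0, -0.2], 0],
    [6, [-4.7, 0, -0.2], 0],
    [6, [-4.7, 0, -0.2], 0],
    [6, [-4.7, 0, -0.2], 0],
    [6, [-4.7, 0, -0.2], 0],
    [6, [-4.7, -0.1, 0], 0],
    [6, [0, 0, 0], -8.8],
    [6, [0, 0, 0], -8.8]
  ]
}}

```text
t: 9.4
tool_pos: [0.4295, -0.0748, 0.2199]
tool_rot: [-2.218, -2.225, 0.0]
contact_force: [0.6, -0.0, -0.1]
opening: 0.0599
grip_force: 0.0
```

Run:
```python
from h import *
im=shot('wrist');P=cloud(im)
c=im['frame'][60:340,180:460,::-1];cv2.imwrite('pics/w3.png',cv2.resize(c,None,fx=2,fy=2,interpolation=cv2.INTER_CUBIC))
for z0,z1 in((.009,.016),(.046,.053),(.056,.064)):
    m=(abs(P[...,0]-.42)<.07)&(abs(P[...,1]+.072)<.07)&(P[...,2]>z0)&(P[...,2]<z1);p=P[m]
    print(z0,cv2.minEnclosingCircle((p[:,:2]*1000).astype(np.float32)),len(p),np.median(p[:,2]).round(4), cv2.fitEllipse((cv2.convexHull((p[:,:2]*1000).astype(np.float32)))))
g=cv2.medianBlur(cv2.cvtColor(im['frame'],cv2.COLOR_RGB2GRAY),3)
rel(.43,-.075,.22,0)
```

```text
0.009 ((419.9148864746094, -71.60123443603516), 51.834869384765625) 3731 0.0117 ((420.0398254394531, -71.6230697631836), (102.7327880859375, 102.90525817871094), 140.96177673339844)
0.046 ((420.0569763183594, -71.63592529296875), 25.046157836914062) 965 0.0497 ((419.9894104003906, -71.5261001586914), (49.357173919677734, 49.68120574951172), 155.89129638671875)
0.056 ((420.15185546875, -71.95443725585938), 21.0477352142334) 301 0.0592 ((419.901611328125, -71.57086944580078), (31.7910213470459, 42.08890151977539), 109.26262664794922)
t 9.45 pos [ 0.4296 -0.0745  0.2199] yaw 0.4 q6 -0.35 F [-1.  -0.2  0.2] op 0.0603 g 0 | shift cm [-0.05  0.04 -0.01] turn 0.4
```

View pics/w3.png

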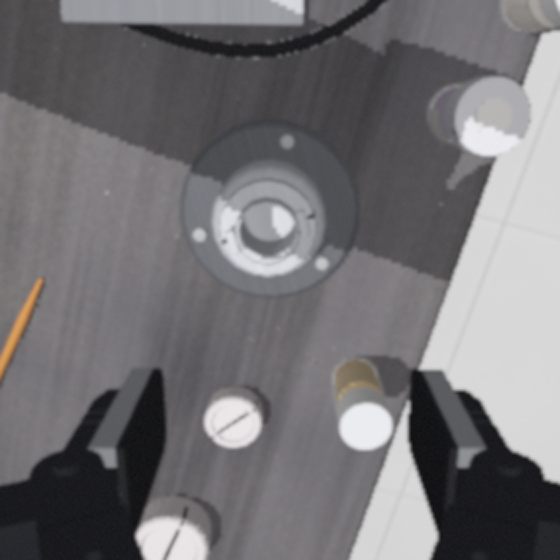

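Run:
```python
from h import *
im=shot('wrist');P=cloud(im)
d=P[...,:2]-np.array([.42,-.0716]);r=np.hypot(d[...,0],d[...,1])
m=(r>.0178)&(r<.022)&(P[...,2]>.0545)&(P[...,2]<.062)
a=np.arctan2(d[m][:,1],d[m][:,0]);print(m.sum(),np.degrees(np.angle(np.exp(2j*a).mean())/2),np.sort(np.degrees(a)).round(0)[::6])
for u,v in((313,216),(224,240)): 
    p=onz(im,180+u/2,60+v/2,.05);print(p,np.degrees(np.arctan2(*(p[:2]-[.42,-.0716])[::-1])))
rel(.5362,.2556,.2,-17.7)
```

```text
72 16.954763143215036 [-180. -173. -167. -158. -153. -146.    3.   10.   17.   24.   29.   34.]
[ 0.4430999  -0.06448946  0.05      ] 17.109248440952275
[ 0.39744742 -0.07737567  0.05      ] -165.63539546513965
t 9.50 pos [ 0.4297 -0.0743  0.2199] yaw -0.1 q6 -0.34 F [ 0.6 -0.4 -1. ] op 0.0598 g 0 | shift cm [33.   10.61  1.99] turn 17.6
```

Request:
{"api": "send_rows", "payload": {
  "rows": [
    [7, [4.1, 1.3, 0], 0],
    [7, [4.1, 1.3, 0], 0],
    [7, [4.1, 1.3, 0], 0],
    [7, [4.1, 1.3, 0], 0],
    [7, [4.1, 1.3, 0], 0],
    [7, [4.1, 1.3, 0], 0],
    [7, [4.2, 1.4, 0], 0],
    [7, [4.2, 1.4, 0], 0],
    [7, [0, 0, 1], 8.8],
    [7, [0, 0, 1], 8.8]
  ]
}}

```text
t: 10.75
tool_pos: [0.5364, 0.2566, 0.1996]
tool_rot: [-2.541, -1.847, 0.001]
contact_force: [-0.8, 0.1, 0.6]
opening: 0.0704
grip_force: 0.0
```

Run:
```python
from h import *
rel(.5360,.2557,.018,-17.7)
```

```text
t 10.75 pos [0.5364 0.2566 0.1996] yaw -18.0 q6 0.64 F [-0.8  0.1  0.6] op 0.0704 g 0 | shift cm [-0.09 -0.   18.16] turn -0.3
```

Request:
{"api": "send_rows", "payload": {
  "rows": [
    [7, [-0.1, 0, 4], 0],
    [7, [0, 0, 4], 0],
    [7, [0, 0, 4], 0],
    [7, [0, 0, 3], 0],
    [7, [0, 0, 2], 0],
    [7, [0, 0, 1.1], 0],
    [7, [0, 0, 0], 0],
    [4, [0, 0, 0], 0],
    [4, [0, 0, 0], 0],
    [4, [0, 0, 0], 0]
  ],
  "newtons": 50
}}

```text
t: 12.0
tool_pos: [0.5371, 0.2553, 0.021]
tool_rot: [2.537, 1.853, 0.003]
contact_force: [-2.0, 0.4, 6.3]
opening: 0.0481
grip_force: 51.1
```

Request:
{"api": "send_rows", "payload": {
  "rows": [
    [4, [0, 0, -1], 0],
    [4, [0, 0, -3], 0],
    [4, [0, 0, -4], 0],
    [4, [0, 0, -4], 0],
    [4, [0, 0, 0], -9.9],
    [4, [0, 0, 0], -10],
    [4, [0, 0, 0], -10],
    [4, [0, 0, 0], -10],
    [4, [0, 0, 0], -10],
    [4, [0, 0, 0], -10]
  ]
}}

```text
t: 13.25
tool_pos: [0.5365, 0.2546, 0.1397]
tool_rot: [1.264, 2.875, 0.0]
contact_force: [0.4, -0.3, -1.9]
opening: 0.0478
grip_force: 51.6
```

Request:
{"api": "send_rows", "payload": {
  "rows": [
    [4, [0, 0, 0], -10],
    [4, [0, 0, 0], -10],
    [4, [0, 0, 0], -10],
    [4, [0, 0, 0], -9.7],
    [4, [0, 0, 0], 0]
  ]
}}

```text
t: 13.88
tool_pos: [0.5365, 0.2546, 0.1397]
tool_rot: [0.225, 3.133, -0.0]
contact_force: [0.6, 0.1, -1.2]
opening: 0.0483
grip_force: 51.6
```

Run:
```python
from h import *
rel(.42,-.0716,.14,81.6)
im=shot('wrist');cv2.imwrite('pics/w4.png',im['frame'][:,:,::-1])
```

```text
t 13.88 pos [0.5365 0.2546 0.1397] yaw 81.8 q6 -1.11 F [ 0.6  0.1 -1.2] op 0.0483 g 52 | shift cm [  6.86 -33.95  -0.04] turn 0.2
```

View pics/w4.png

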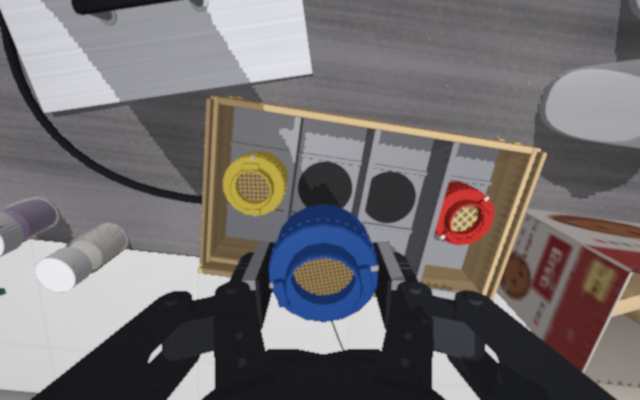

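Picture: blue is held squarely at (323,270), its tick by the right pad (375,268), with yellow (254,184) and red (465,213) still in the case. I check how it sits in the fingers.

```bash
cat >> h.py <<'E'
COL={'yellow':((18,110,40),(34,255,255)),'blue':((100,110,40),(125,255,255)),'red':((0,120,40),(8,255,255))}
def held(color):
    im=shot('wrist');P=cloud(im);o,p,r,yaw=pose()
    m=cv2.inRange(cv2.cvtColor(im['frame'],cv2.COLOR_RGB2HSV),*COL[color])>0
    L=(P-p)@r*1000  # tool frame mm
    m&=(np.abs(L[...,0])<35)&(np.abs(L[...,1])<35)
    z=L[...,2][m];print('z hist',np.histogram(z,bins=np.arange(-45,5,2)))
    for a,b in((-33,-29),(-23,-19)):
        q=L[m&(L[...,2]>a)&(L[...,2]<b)][:,:2].astype(np.float32)
        if len(q)>10:print((a,b),len(q),cv2.minEnclosingCircle(q),cv2.fitEllipse(cv2.convexHull(q)))
E
python3 - <<'E'
from h import *
held('blue')
E
```

```text
z hist (array([   0,    0,    0,    0,    0,    0,   23, 1109,  385,  174,  151,
        378, 3738,  439,  343,  360,  156,  157,  129,   94,   93,  101,
        107,  103]), array([-45, -43, -41, -39, -37, -35, -33, -31, -29, -27, -25, -23, -21,
       -19, -17, -15, -13, -11,  -9,  -7,  -5,  -3,  -1,   1,   3]))
(-33, -29) 1132 ((1.0123600959777832, 0.03664588928222656), 20.705299377441406) ((1.1600532531738281, 0.07440784573554993), (31.528749465942383, 41.211849212646484), 174.31939697265625)
(-23, -19) 4116 ((0.9983780980110168, -0.03159773349761963), 25.141660690307617) ((1.2650635242462158, -0.17209362983703613), (48.532127380371094, 49.30712890625), 177.23287963867188)
```

Request:
{"api": "send_rows", "payload": {
  "rows": [
    [4, [0.8, -4.2, 0], 0],
    [4, [0.8, -4.2, 0], 0],
    [4, [0.8, -4.2, 0], 0],
    [4, [0.9, -4.2, 0], 0],
    [4, [0.9, -4.3, 0], 0],
    [4, [0.9, -4.3, 0], 0],
    [4, [0.9, -4.3, 0], 0],
    [4, [0.8, -4.3, 0], 0],
    [4, [0, 0, 3], 0],
    [4, [0, 0, 0], 0]
  ]
}}

```text
t: 15.22
tool_pos: [0.4192, -0.0721, 0.1073]
tool_rot: [-0.226, -3.129, -0.002]
contact_force: [0.4, 0.3, -1.5]
opening: 0.0484
grip_force: 51.8
```

Run:
```python
from h import *
rel(.4205,-.0716,.057,81.6)
```

```text
t 15.22 pos [ 0.4192 -0.0721  0.1073] yaw 81.7 q6 -1.77 F [ 0.4  0.3 -1.5] op 0.0484 g 52 | shift cm [-0.15  0.06  5.03] turn 0.1
```

Request:
{"api": "send_rows", "payload": {
  "rows": [
    [4, [-0.15, 0.05, 1], 0],
    [4, [0, 0, 1], 0],
    [4, [0, 0, 1], 0],
    [4, [0, 0, 0.7], 0],
    [4, [0, 0, 0.5], 0],
    [4, [0, 0, 0.5], 0],
    [4, [0, 0, 0.3], 0],
    [4, [0, 0, 0], 0]
  ]
}}

```text
t: 16.23
tool_pos: [0.422, -0.0717, 0.0586]
tool_rot: [-0.222, -3.132, -0.001]
contact_force: [-1.9, 1.1, -1.0]
opening: 0.0481
grip_force: 51.9
```

Request:
{"api": "send_rows", "payload": {
  "rows": [
    [4, [0, 0, 0.1], 0],
    [4, [0, 0, 0.1], 0],
    [4, [0, 0, 0.1], 0],
    [4, [0, 0, 0], 0]
  ]
}}

```text
t: 16.73
tool_pos: [0.4224, -0.0718, 0.0572]
tool_rot: [-0.222, -3.132, -0.001]
contact_force: [-6.3, 2.7, 8.1]
opening: 0.0484
grip_force: 52.6
```

Request:
{"api": "send_rows", "payload": {
  "rows": [
    [4, [0.12, 0, -0.05], 0],
    [4, [0, 0, 0], 9],
    [4, [0, 0, 0], 9],
    [4, [0, 0, 0], 9],
    [4, [0, 0, 0], 9],
    [4, [0, 0, 0], 9],
    [4, [0, 0, 0], 9],
    [4, [0, 0, 0], 9],
    [4, [0, 0, 0], 9],
    [4, [0, 0, 0], 5]
  ]
}}

```text
t: 17.98
tool_pos: [0.4211, -0.0721, 0.0571]
tool_rot: [-2.127, -2.311, 0.002]
contact_force: [-4.9, 3.0, 4.3]
opening: 0.0482
grip_force: 52.2
```

Run:
```python
from h import *
rel(.4205,-.0716,.057,6.6);print(pose()[0]['wrist_torque'])
```

```text
t 17.98 pos [ 0.4211 -0.0721  0.0571] yaw 4.8 q6 -0.43 F [-4.9  3.   4.3] op 0.0482 g 52 | shift cm [ 0.06 -0.06  0.01] turn -1.8
[0.46173789 0.9155415  0.26943306]
```

Request:
{"api": "send_rows", "payload": {
  "rows": [
    [4, [0, 0, 0], 4],
    [4, [0, 0, 0], 4],
    [4, [0, 0, 0], 3],
    [4, [0, 0, 0], 0]
  ]
}}

```text
t: 18.48
tool_pos: [0.421, -0.074, 0.0572]
tool_rot: [2.333, 2.1, -0.008]
contact_force: [-6.7, -5.5, 3.5]
opening: 0.0479
grip_force: 52.2
```

Run:
```python
from h import *
rel(.4205,-.0716,.057,6.6);print(pose()[0]['wrist_torque'])
```

```text
t 18.48 pos [ 0.421  -0.074   0.0572] yaw -6.0 q6 -0.24 F [-6.7 -5.5  3.5] op 0.0479 g 52 | shift cm [ 0.23 -0.08  0.02] turn -12.6
[-1.04229285  1.14340651  0.18748482]
```

Request:
{"api": "send_rows", "payload": {
  "rows": [
    [7, [0, 0, 0], 0],
    [7, [0, 0, 0], 0],
    [7, [0, 0, -3], 0],
    [7, [0, 0, -4], 0],
    [7, [0, 0, -4], 0],
    [7, [0, 0, -4], 0],
    [7, [0, 0, 0], 0]
  ]
}}

```text
t: 19.35
tool_pos: [0.424, -0.0726, 0.2114]
tool_rot: [2.33, 2.095, 0.007]
contact_force: [1.0, 0.1, -0.7]
opening: 0.0698
grip_force: 0.0
```

```bash
cat >> h.py <<'E'
def top(color,zsh,c0=(.42,-.0716),name=None):
    "centre and lug yaw of the placed part, shoulder at zsh"
    im=shot('wrist');P=cloud(im)
    m=cv2.inRange(cv2.cvtColor(im['frame'],cv2.COLOR_RGB2HSV),*COL[color])>0
    m&=np.hypot(P[...,0]-c0[0],P[...,1]-c0[1])<.035
    for a,b in((zsh-.003,zsh+.003),(zsh+.007,zsh+.013)):
        k=m&(P[...,2]>a)&(P[...,2]<b);q=P[k][:,:2].astype(np.float32)*1000
        if len(q)<10:continue
        c,r=cv2.minEnclosingCircle(q);d=q-c;rr=np.hypot(*d.T);w=d[(rr>18)];ang=np.arctan2(w[:,1],w[:,0])
        print(color,'z',np.median(P[k][:,2]).round(4),len(q),np.round(c,1),round(r,1),'lug yaw %.1f'%(np.degrees(np.angle(np.exp(2j*ang).mean())/2)))
    if name:
        v,u=np.nonzero(m);y,x=int(v.mean()),int(u.mean());s=im['frame'][max(0,y-50):y+50,max(0,x-65):x+65,::-1];cv2.imwrite('pics/'+name,cv2.resize(s,None,fx=4,fy=4,interpolation=cv2.INTER_CUBIC))
E
python3 - <<'E'
from h import *
top('blue',.078,name='b1.png');rel(.5190,.2003,.2,-17.7)
E
```

```text
blue z 0.0776 1084 [421.7 -73.7] 24.9 lug yaw -86.3
blue z 0.0871 320 [421.2 -73.3] 21.0 lug yaw 4.8
t 19.40 pos [ 0.4227 -0.0721  0.2088] yaw -6.1 q6 -0.24 F [-0.7  0.8  0.2] op 0.0697 g 0 | shift cm [28.11  6.68  0.88] turn 11.6
```

View pics/b1.png

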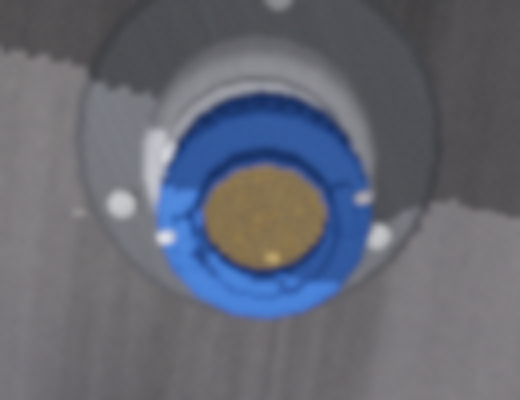

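The picture shows blue seated, with ticks at (165,237) and (363,198), so its yaw is about 5°. That is about 12° past the receiver's 17° and about 2 mm off-centre: it pivoted sideways on the stop rib. I regrip on centre, turn it back, and twist again gently.

Run:
```python
from h import *
rel(.42,-.0716,.058,-6)
im=shot('wrist');P=cloud(im)
m=(abs(P[...,0]-.42)<.07)&(abs(P[...,1]+.072)<.07)&(P[...,2]>.009)&(P[...,2]<.016);p=P[m]
print(cv2.minEnclosingCircle((p[:,:2]*1000).astype(np.float32)))
```

```text
t 19.40 pos [ 0.4227 -0.0721  0.2088] yaw -6.1 q6 -0.24 F [-0.7  0.8  0.2] op 0.0697 g 0 | shift cm [ 0.04 -0.35 15.07] turn -0.1
((419.8751525878906, -71.4901351928711), 51.85289764404297)
```

Request:
{"api": "send_rows", "payload": {
  "rows": [
    [7, [0.05, -0.27, 3], 0],
    [7, [0, 0, 4], 0],
    [7, [0, 0, 4], 0],
    [7, [0, 0, 3], 0],
    [7, [0, 0, 1], 0],
    [7, [0, 0, 0], 0],
    [7, [0, 0, 0], 0]
  ]
}}

```text
t: 20.32
tool_pos: [0.4198, -0.0714, 0.058]
tool_rot: [2.335, 2.099, 0.002]
contact_force: [0.3, 0.1, 0.3]
opening: 0.0698
grip_force: 0.0
```

Run:
```python
from h import *
rel(.42,-.0716,.057,-6)
```

```text
t 20.32 pos [ 0.4198 -0.0714  0.058 ] yaw -6.1 q6 -0.24 F [0.3 0.1 0.3] op 0.0698 g 0 | shift cm [-0.02  0.02  0.1 ] turn -0.1
```

Request:
{"api": "send_rows", "payload": {
  "rows": [
    [4, [0, 0, 0], 0],
    [4, [0, 0, 0], 0],
    [4, [0, 0, 0], 0],
    [4, [0.18, 0, 0], 0],
    [4, [0, 0, 0], -6],
    [4, [0, 0, 0], -7],
    [4, [0, 0, 0], 0]
  ]
}}

```text
t: 21.2
tool_pos: [0.4205, -0.0697, 0.0588]
tool_rot: [2.081, 2.35, 0.002]
contact_force: [0.6, 1.1, 8.5]
opening: 0.0485
grip_force: 52.7
```

Run:
```python
from h import *
rel(.42,-.0716,.057,7);print(pose()[0]['wrist_torque'])
```

```text
t 21.20 pos [ 0.4205 -0.0697  0.0588] yaw 6.9 q6 -0.46 F [0.6 1.1 8.5] op 0.0485 g 53 | shift cm [-0.18 -0.07  0.18] turn -0.1
[ 0.07436937 -0.27522082  0.11683283]
```

Request:
{"api": "send_rows", "payload": {
  "rows": [
    [7, [0, 0, 0], 0],
    [7, [0, 0, 0], 0],
    [7, [0, 0, -3], 0],
    [7, [0, 0, -4], 0],
    [7, [0, 0, -4], 0],
    [7, [0, 0, -4], 0],
    [7, [0, 0, 0], 0]
  ]
}}

```text
t: 22.08
tool_pos: [0.4204, -0.0697, 0.21]
tool_rot: [2.08, 2.347, 0.003]
contact_force: [-0.5, -0.2, -0.2]
opening: 0.07
grip_force: 0.0
```

Run:
```python
from h import *
top('blue',.078);rel(.42,-.0716,.057,7)
```

```text
blue z 0.0776 1095 [420.1 -71.9] 25.0 lug yaw -77.6
blue z 0.0871 321 [419.9 -71.4] 20.9 lug yaw 18.4
t 22.12 pos [ 0.4193 -0.0693  0.2076] yaw 6.9 q6 -0.46 F [-0.9  0.7  0. ] op 0.0699 g 0 | shift cm [-0.22  0.03 15.06] turn -0.1
```

Run:
```python
from h import *
rel(.519,.2005,.2,-17.7)
```

```text
t 22.12 pos [ 0.4193 -0.0693  0.2076] yaw 6.9 q6 -0.46 F [-0.9  0.7  0. ] op 0.0699 g 0 | shift cm [25.59 13.14  0.75] turn 24.6
```

Request:
{"api": "send_rows", "payload": {
  "rows": [
    [7, [3.6, 1.9, 0], 0],
    [7, [3.6, 1.9, 0], 0],
    [7, [3.6, 1.9, 0], 0],
    [7, [3.7, 1.9, 0], 0],
    [7, [3.7, 1.9, 0], 0],
    [7, [3.7, 1.8, 0], 0],
    [7, [3.7, 1.8, 0], 0],
    [7, [0, 0, 0.3], 8.2],
    [7, [0, 0, 0.2], 8.2],
    [7, [0, 0, 0.2], 8.2]
  ]
}}

```text
t: 23.38
tool_pos: [0.5166, 0.2004, 0.1965]
tool_rot: [-2.539, -1.846, 0.008]
contact_force: [0.1, -0.3, 0.2]
opening: 0.0701
grip_force: 0.0
```

Run:
```python
from h import *
im=shot('wrist');P=cloud(im)
m=(cv2.inRange(cv2.cvtColor(im['frame'],cv2.COLOR_RGB2HSV),*COL['yellow'])>0)&(np.hypot(P[...,0]-.519,P[...,1]-.2005)<.026)
q=P[m&(abs(P[...,2]-.0415)<.002)][:,:2].astype(np.float32)*1000;print(len(q),cv2.minEnclosingCircle(q),cv2.fitEllipse(cv2.convexHull(q)))
q=P[m&(abs(P[...,2]-.051)<.002)][:,:2].astype(np.float32)*1000;print(len(q),cv2.minEnclosingCircle(q))
rel(.519,.2005,.018,-17.7)
```

```text
941 ((518.8184814453125, 200.4314727783203), 24.865854263305664) ((518.763427734375, 200.50341796875), (48.38593292236328, 49.536563873291016), 153.1476287841797)
307 ((519.0629272460938, 199.70176696777344), 20.762496948242188)
t 23.43 pos [0.5165 0.2003 0.1962] yaw -18.1 q6 0.55 F [0.7 0.5 0.1] op 0.0700 g 0 | shift cm [ 0.16  0.32 17.82] turn -0.4
```

Request:
{"api": "send_rows", "payload": {
  "rows": [
    [7, [0, 0.2, 4], 0],
    [7, [0, 0, 4], 0],
    [7, [0, 0, 4], 0],
    [7, [0, 0, 0], 0]
  ]
}}

```text
t: 23.92
tool_pos: [0.5156, 0.1988, 0.074]
tool_rot: [-2.532, -1.852, 0.017]
contact_force: [-0.0, -0.8, -0.2]
opening: 0.07
grip_force: 0.0
```

Run:
```python
from h import *
rel(.519,.2005,.019,-17.7)
```

```text
t 23.93 pos [0.5156 0.1988 0.074 ] yaw -17.6 q6 0.54 F [-0.  -0.8 -0.2] op 0.0700 g 0 | shift cm [0.29 0.33 5.5 ] turn 0.1
```

Request:
{"api": "send_rows", "payload": {
  "rows": [
    [7, [0.2, 0.3, 0], 0],
    [7, [0, 0, 0], 0],
    [7, [0, 0, 0], 0]
  ]
}}

```text
t: 24.3
tool_pos: [0.5249, 0.2013, 0.0816]
tool_rot: [2.536, 1.853, 0.004]
contact_force: [0.2, 0.4, -0.0]
opening: 0.07
grip_force: 0.0
```

Run:
```python
from h import *
rel(.519,.2005,.019,-17.7);print(R.from_rotvec(pose()[0]['tool_rot']).as_matrix()[:,2])
```

```text
t 24.30 pos [0.5249 0.2013 0.0816] yaw -17.7 q6 0.54 F [ 0.2  0.4 -0. ] op 0.0700 g 0 | shift cm [-0.27 -0.55  6.26] turn 0.0
[ 2.89043089e-03  6.46181659e-04 -9.99995614e-01]
```

Request:
{"api": "send_rows", "payload": {
  "rows": [
    [7, [-0.25, -0.5, 0], 0],
    [7, [0, 0, 0], 0],
    [7, [0, 0, 0], 0],
    [7, [0, 0, 0], 0]
  ]
}}

```text
t: 24.8
tool_pos: [0.5181, 0.2002, 0.0798]
tool_rot: [-2.537, -1.853, -0.0]
contact_force: [0.5, -0.6, -0.3]
opening: 0.07
grip_force: 0.0
```

Run:
```python
from h import *
rel(.519,.2005,.019,-17.7)
```

```text
t 24.80 pos [0.5181 0.2002 0.0798] yaw -17.7 q6 0.54 F [ 0.5 -0.6 -0.3] op 0.0700 g 0 | shift cm [0.06 0.07 6.08] turn -0.0
```

Request:
{"api": "send_rows", "payload": {
  "rows": [
    [7, [0, 0, 2.5], 0],
    [7, [0, 0, 2], 0],
    [7, [0, 0, 1.6], 0],
    [7, [0, 0, 0], 0],
    [4, [0, 0, 0], 0],
    [4, [0, 0, 0], 0],
    [4, [0, 0, 0], 0],
    [4, [0, 0, -1], 0],
    [4, [0, 0, -3], 0],
    [4, [0, 0, -4], 0]
  ]
}}

```text
t: 26.05
tool_pos: [0.5171, 0.1999, 0.099]
tool_rot: [-2.536, -1.853, 0.004]
contact_force: [-0.1, 0.0, -0.3]
opening: 0.0484
grip_force: 51.7
```

Request:
{"api": "send_rows", "payload": {
  "rows": [
    [4, [0, 0, -4], 0],
    [4, [0, 0, -1.4], 0],
    [4, [0, 0, 0], -9.9],
    [4, [0, 0, 0], -9.9],
    [4, [0, 0, 0], -9.9],
    [4, [0, 0, 0], -9.9],
    [4, [0, 0, 0], -9.9],
    [4, [0, 0, 0], -9.9],
    [4, [0, 0, 0], -9.9],
    [4, [0, 0, 0], -9.9]
  ]
}}

```text
t: 27.3
tool_pos: [0.5173, 0.1999, 0.1514]
tool_rot: [-0.764, -3.045, 0.002]
contact_force: [-0.7, 0.4, -1.6]
opening: 0.0485
grip_force: 51.5
```

Request:
{"api": "send_rows", "payload": {
  "rows": [
    [4, [0, 0, 0], -9.9],
    [4, [0, 0, 0], 0],
    [4, [0, 0, 0], 0]
  ]
}}

```text
t: 27.68
tool_pos: [0.5177, 0.2001, 0.1521]
tool_rot: [-0.511, -3.099, 0.001]
contact_force: [0.3, 0.0, -1.1]
opening: 0.0483
grip_force: 51.5
```

```bash
cat >> h.py <<'E'
def heldyaw(color):
    im=shot('wrist');P=cloud(im);o,p,r,yaw=pose();L=(P-p)@r*1000
    m=cv2.inRange(cv2.cvtColor(im['frame'],cv2.COLOR_RGB2HSV),*COL[color])>0
    m&=(np.hypot(L[...,0],L[...,1])<30)
    zt=np.percentile(L[...,2][m],1);k=m&(abs(L[...,2]-zt)<2)
    q=L[k][:,:2].astype(np.float32);c,rr=cv2.minEnclosingCircle(q);d=q-c;w=d[np.hypot(*d.T)>18]
    a=np.degrees(np.angle(np.exp(2j*np.arctan2(w[:,1],w[:,0])).mean())/2)
    print('held top z %.1f centre'%zt,np.round(c,2),'r %.1f'%rr,'part yaw %.1f'%(yaw+90-a))
E
python3 - <<'E'
from h import *
heldyaw('yellow');rel(.42,-.0716,.15,81.6)
E
```

```text
held top z -32.9 centre [1.88 0.04] r 20.7 part yaw 78.8
t 27.73 pos [0.5179 0.2001 0.1523] yaw 71.3 q6 -1.01 F [-0.3 -0.7  0. ] op 0.0485 g 52 | shift cm [  0.56 -28.87   0.24] turn -10.3
```

Request:
{"api": "send_rows", "payload": {
  "rows": [
    [4, [0.06, -4.1, 0], 0],
    [4, [0.06, -4.1, 0], 0],
    [4, [0.06, -4.1, 0], 0],
    [4, [0.06, -4.1, 0], 0],
    [4, [0.05, -4.1, 0], 0],
    [4, [0.05, -4.1, 0], 0],
    [4, [0.03, -4.2, 0], 0],
    [4, [0, 0, 0], -7],
    [4, [0, 0, 2], -6.8],
    [4, [0, 0, 1], 0]
  ]
}}

```text
t: 28.98
tool_pos: [0.4222, -0.0716, 0.1218]
tool_rot: [-0.136, -3.137, -0.001]
contact_force: [-0.8, 0.9, -0.5]
opening: 0.048
grip_force: 51.8
```

Request:
{"api": "send_rows", "payload": {
  "rows": [
    [4, [0, 0, 0], 0],
    [4, [0, 0, 0], 0],
    [4, [0, 0, 0], 0]
  ]
}}

```text
t: 29.35
tool_pos: [0.4233, -0.0717, 0.1236]
tool_rot: [0.132, 3.138, -0.001]
contact_force: [0.3, -0.0, -1.1]
opening: 0.0487
grip_force: 51.8
```

Run:
```python
from h import *
heldyaw('yellow');rel(.4219,-.0718,.085,85)
```

```text
held top z -33.1 centre [1.22 0.11] r 20.8 part yaw 92.3
t 29.40 pos [ 0.4232 -0.0717  0.1235] yaw 85.2 q6 -1.83 F [-0.3  0.3 -1.4] op 0.0486 g 52 | shift cm [ 0.14 -0.02  3.85] turn 0.2
```

Request:
{"api": "send_rows", "payload": {
  "rows": [
    [4, [0.17, 0, 1], 0],
    [4, [0, 0, 1], 0],
    [4, [0, 0, 0.7], 0],
    [4, [0, 0, 0.5], 0],
    [4, [0, 0, 0.4], 0],
    [4, [0, 0, 0.2], 0],
    [4, [0, 0, 0], 0],
    [4, [0, 0, 0], 0]
  ]
}}

```text
t: 30.4
tool_pos: [0.4213, -0.0715, 0.0851]
tool_rot: [0.132, 3.138, -0.0]
contact_force: [0.0, -0.1, 0.6]
opening: 0.0483
grip_force: 51.8
```

Request:
{"api": "send_rows", "payload": {
  "rows": [
    [4, [0, 0, 0.1], 0],
    [4, [0, 0, 0.1], 0],
    [4, [0, 0, 0.1], 0],
    [4, [0, 0, 0], 0]
  ]
}}

```text
t: 30.9
tool_pos: [0.4214, -0.0716, 0.0824]
tool_rot: [0.131, 3.138, -0.0]
contact_force: [-1.0, -0.3, 3.7]
opening: 0.0484
grip_force: 52.0
```

Request:
{"api": "send_rows", "payload": {
  "rows": [
    [4, [0, -0.025, 0], 9.4],
    [4, [0, -0.025, 0], 9.4],
    [4, [0, -0.025, 0], 9.4],
    [4, [0, -0.025, 0], 9.4],
    [4, [0, -0.025, 0], 9.4],
    [4, [0, -0.025, 0], 9.4],
    [4, [0, -0.025, 0], 9.4],
    [4, [0, -0.025, 0], 9.4],
    [4, [0, 0, 0], 0],
    [4, [0, 0, 0], 0]
  ]
}}

```text
t: 32.15
tool_pos: [0.4204, -0.073, 0.0823]
tool_rot: [2.016, 2.408, 0.001]
contact_force: [0.1, 0.3, 4.1]
opening: 0.0483
grip_force: 52.1
```

Run:
```python
from h import *
heldyaw('yellow');rel(.42,-.0716,.083,10);print(pose()[0]['wrist_torque'])
```

```text
held top z -33.2 centre [0.35 0.2 ] r 20.8 part yaw 18.1
t 32.20 pos [ 0.4204 -0.073   0.0822] yaw 10.1 q6 -0.52 F [0.1 0.4 4.4] op 0.0483 g 52 | shift cm [ 0.15 -0.01 -0.08] turn 0.1
[ 0.13059474 -0.07791342 -0.00817446]
```

Request:
{"api": "send_rows", "payload": {
  "rows": [
    [4, [0, 0, 0], 2],
    [4, [0, 0, 0], 0],
    [4, [0, 0, 0], 0]
  ]
}}

```text
t: 32.58
tool_pos: [0.4202, -0.0729, 0.0822]
tool_rot: [2.061, 2.371, 0.001]
contact_force: [-0.4, 1.1, 4.8]
opening: 0.0482
grip_force: 52.3
```

Run:
```python
from h import *
heldyaw('yellow');rel(.42,-.0716,.083,10);print(pose()[0]['wrist_torque'])
```

```text
held top z -33.2 centre [0.13 0.2 ] r 20.9 part yaw 16.3
t 32.62 pos [ 0.4202 -0.0729  0.0822] yaw 8.0 q6 -0.49 F [-0.6  2.1  5.4] op 0.0481 g 52 | shift cm [ 0.13 -0.   -0.08] turn -2.0
[0.25879323 0.11872203 0.04058567]
```

Request:
{"api": "send_rows", "payload": {
  "rows": [
    [4, [0, 0, 0], 2],
    [4, [0, 0, 0], 0],
    [4, [0, 0, 0], 0]
  ]
}}

```text
t: 33.0
tool_pos: [0.42, -0.0726, 0.0821]
tool_rot: [-2.102, -2.334, -0.001]
contact_force: [-0.2, 1.7, 6.2]
opening: 0.048
grip_force: 52.3
```

Run:
```python
from h import *
heldyaw('yellow');rel(.42,-.0716,.083,10);print(pose()[0]['wrist_torque'])
```

```text
held top z -33.2 centre [0.52 0.05] r 20.9 part yaw 14.4
t 33.05 pos [ 0.42   -0.0726  0.0821] yaw 6.0 q6 -0.45 F [-1.6  1.5  5.8] op 0.0487 g 52 | shift cm [ 0.1   0.01 -0.09] turn -4.0
[0.36360324 0.20805463 0.03822526]
```

Request:
{"api": "send_rows", "payload": {
  "rows": [
    [4, [0, 0, 0], -1],
    [7, [0, 0, 0], 0],
    [7, [0, 0, 0], 0],
    [7, [0, 0, -3], 0],
    [7, [0, 0, -4], 0],
    [7, [0, 0, -4], 0],
    [7, [0, 0, -3], 0],
    [7, [0, 0, 0], 0],
    [7, [0, 0, 0], 0]
  ]
}}

```text
t: 34.17
tool_pos: [0.4193, -0.0728, 0.2202]
tool_rot: [-2.081, -2.351, 0.001]
contact_force: [-0.4, 0.6, 0.4]
opening: 0.0696
grip_force: 0.0
```

Run:
```python
from h import *
top('yellow',.106);rel(.5706,.3672,.215,-17.7)
```

```text
yellow z 0.1054 1244 [419.8 -71.8] 25.0 lug yaw -78.2
yellow z 0.1149 400 [419.8 -71.4] 21.2 lug yaw 15.5
t 34.23 pos [ 0.419  -0.0727  0.2197] yaw 7.0 q6 -0.47 F [ 0.8 -0.6  0.1] op 0.0698 g 0 | shift cm [41.81 20.4   0.47] turn 24.7
```

Request:
{"api": "send_rows", "payload": {
  "rows": [
    [7, [4.2, 2.05, 0], 0],
    [7, [4.2, 2.05, 0], 0],
    [7, [4.2, 2.05, 0], 0],
    [7, [4.2, 2.05, 0], 0],
    [7, [4.2, 2.05, 0], 0],
    [7, [4.2, 2.05, 0], 0],
    [7, [4.2, 2.05, 0], 0],
    [7, [4.2, 2.05, 0], 0],
    [7, [4.2, 2, 0], 0],
    [7, [4, 2, 0], 0]
  ]
}}

```text
t: 35.48
tool_pos: [0.5709, 0.3679, 0.2189]
tool_rot: [-2.08, -2.352, 0.006]
contact_force: [0.7, -0.0, 0.8]
opening: 0.0701
grip_force: 0.0
```

Request:
{"api": "send_rows", "payload": {
  "rows": [
    [7, [0, 0, 4], 8.2],
    [7, [0, 0, 4], 8.2],
    [7, [0, 0, 3], 8.2],
    [7, [0, 0, 0], 0],
    [7, [0, 0, 0], 0],
    [7, [0, 0, 0], 0]
  ]
}}

```text
t: 36.22
tool_pos: [0.5726, 0.3673, 0.114]
tool_rot: [2.534, 1.856, 0.005]
contact_force: [-0.1, 0.6, 0.6]
opening: 0.0705
grip_force: 0.0
```

Run:
```python
from h import *
rel(.571,.3679,.019,-17.7)
```

```text
t 36.23 pos [0.5726 0.3673 0.114 ] yaw -17.5 q6 0.77 F [-0.1  0.6  0.6] op 0.0705 g 0 | shift cm [-0.01 -0.19  9.49] turn 0.2
```

Request:
{"api": "send_rows", "payload": {
  "rows": [
    [7, [0, -0.15, 3], 0],
    [7, [0, 0, 3], 0],
    [7, [0, 0, 2.3], 0],
    [7, [0, 0, 1.2], 0],
    [7, [0, 0, 0], 0],
    [4, [0, 0, 0], 0],
    [4, [0, 0, 0], 0],
    [4, [0, 0, 0], 0],
    [4, [0, 0, -1], 0],
    [4, [0, 0, -3], 0]
  ]
}}

```text
t: 37.48
tool_pos: [0.5677, 0.3666, 0.0541]
tool_rot: [-2.534, -1.854, 0.009]
contact_force: [-0.1, 1.1, -0.1]
opening: 0.0482
grip_force: 53.3
```

Request:
{"api": "send_rows", "payload": {
  "rows": [
    [4, [0, 0, -4], 0],
    [4, [0, 0, -4], 0],
    [4, [0, 0, -4], 0],
    [4, [0, 0, 0], 9.2],
    [4, [0, 0, 0], 9.2],
    [4, [0, 0, 0], 9.2],
    [4, [0, 0, 0], 9.2],
    [4, [0, 0, 0], 0],
    [4, [0, 0, 0], 0],
    [4, [0, 0, 0], 0]
  ]
}}

```text
t: 38.72
tool_pos: [0.5699, 0.3672, 0.1767]
tool_rot: [2.991, 0.962, -0.001]
contact_force: [-0.1, -0.2, -0.9]
opening: 0.0483
grip_force: 53.5
```

Run:
```python
from h import *
heldyaw('red');rel(.42,-.0716,.18,-54.6)
```

```text
held top z -33.5 centre [-0.84  0.19] r 20.9 part yaw 92.2
t 38.77 pos [0.57   0.3672 0.1767] yaw -54.3 q6 1.41 F [ 0.4  0.3 -0.7] op 0.0485 g 53 | shift cm [-37.77  26.92  -0.32] turn 0.3
```

Request:
{"api": "send_rows", "payload": {
  "rows": [
    [4, [-3.8, 2.7, 0], 0],
    [4, [-3.8, 2.7, 0], 0],
    [4, [-3.8, 2.7, 0], 0],
    [4, [-3.8, 2.7, 0], 0],
    [4, [-3.8, 2.7, 0], 0],
    [4, [-3.8, 2.7, 0], 0],
    [4, [-3.8, 2.7, 0], 0],
    [4, [-3.8, 2.7, 0], 0],
    [4, [-3.8, 2.7, 0], 0],
    [4, [-3.5, 2.6, 0], 0]
  ]
}}

```text
t: 40.02
tool_pos: [0.4195, -0.0723, 0.1771]
tool_rot: [2.99, 0.961, 0.001]
contact_force: [-0.3, 0.3, -0.2]
opening: 0.0482
grip_force: 53.5
```

Request:
{"api": "send_rows", "payload": {
  "rows": [
    [4, [0, 0, 1.5], 0],
    [4, [0, 0, 1], 0],
    [4, [0, 0, 0], 0],
    [4, [0, 0, 0], 0],
    [4, [0, 0, 0], 0]
  ]
}}

```text
t: 40.65
tool_pos: [0.4206, -0.0705, 0.1523]
tool_rot: [2.99, 0.962, 0.001]
contact_force: [0.3, -0.3, -0.7]
opening: 0.048
grip_force: 53.5
```

Run:
```python
from h import *
heldyaw('red');rel(.42,-.0716,.111,-54.6)
```

```text
held top z -33.7 centre [-0.04  0.34] r 20.9 part yaw 92.3
t 40.70 pos [ 0.4205 -0.0706  0.1523] yaw -54.3 q6 0.61 F [-0.1  0.9  0.3] op 0.0487 g 53 | shift cm [-0.1   0.05  4.13] turn 0.3
```

Request:
{"api": "send_rows", "payload": {
  "rows": [
    [4, [-0.06, 0.03, 1], 0],
    [4, [0, 0, 1], 0],
    [4, [0, 0, 0.8], 0],
    [4, [0, 0, 0.5], 0],
    [4, [0, 0, 0.4], 0],
    [4, [0, 0, 0.3], 0],
    [4, [0, 0, 0.1], 0],
    [4, [0, 0, 0], 0],
    [4, [0, 0, 0], 0]
  ]
}}

```text
t: 41.82
tool_pos: [0.42, -0.0715, 0.111]
tool_rot: [2.991, 0.96, 0.001]
contact_force: [-0.1, 0.6, 0.0]
opening: 0.0485
grip_force: 53.5
```

Request:
{"api": "send_rows", "payload": {
  "rows": [
    [4, [0, 0, 0.1], 0],
    [4, [0, 0, 0.1], 0],
    [4, [0, 0, 0], 0],
    [4, [0, 0, 0], 0]
  ]
}}

```text
t: 42.32
tool_pos: [0.4202, -0.0716, 0.1094]
tool_rot: [2.991, 0.96, 0.001]
contact_force: [-0.8, 0.5, 3.7]
opening: 0.0481
grip_force: 53.7
```

Request:
{"api": "send_rows", "payload": {
  "rows": [
    [4, [0, 0, 0], 9.4],
    [4, [0, 0, 0], 9.4],
    [4, [0, 0, 0], 9.4],
    [4, [0, 0, 0], 9.4],
    [4, [0, 0, 0], 9.4],
    [4, [0, 0, 0], 9.4],
    [4, [0, 0, 0], 9.4],
    [4, [0, 0, 0], 9.4],
    [4, [0, 0, 0], 1],
    [4, [0, 0, 0], 0]
  ]
}}

```text
t: 43.58
tool_pos: [0.4202, -0.0717, 0.1093]
tool_rot: [2.948, -1.087, 0.002]
contact_force: [0.4, -0.2, 3.4]
opening: 0.0484
grip_force: 53.9
```

Run:
```python
from h import *
heldyaw('red');rel(.42,-.0716,.111,-54.6);print(pose()[0]['wrist_torque'])
```

```text
held top z -33.7 centre [-0.61  0.02] r 20.8 part yaw 15.7
t 43.62 pos [ 0.4202 -0.0717  0.1092] yaw -130.5 q6 1.93 F [ 0.9 -0.1  4.8] op 0.0484 g 54 | shift cm [-0.02  0.01 -0.18] turn -75.9
[-0.02882218 -0.06946891 -0.04012552]
```

Request:
{"api": "send_rows", "payload": {
  "rows": [
    [4, [0, 0, 0], 2],
    [4, [0, 0, 0], 0],
    [4, [0, 0, 0], 0]
  ]
}}

```text
t: 44.0
tool_pos: [0.4201, -0.0717, 0.1092]
tool_rot: [2.927, -1.141, 0.001]
contact_force: [0.0, -0.6, 5.2]
opening: 0.0486
grip_force: 54.0
```

Run:
```python
from h import *
heldyaw('red');rel(.42,-.0716,.111,-54.6);print(pose()[0]['wrist_torque'])
```

```text
held top z -33.7 centre [-0.53 -0.03] r 20.9 part yaw 13.5
t 44.05 pos [ 0.4201 -0.0717  0.1092] yaw -132.6 q6 1.97 F [0.4 0.2 5.8] op 0.0488 g 54 | shift cm [-0.01  0.   -0.18] turn -78.0
[-0.09375013 -0.10066247  0.036948  ]
```

Request:
{"api": "send_rows", "payload": {
  "rows": [
    [4, [0, 0, 0], 2],
    [4, [0, 0, 0], 0],
    [4, [0, 0, 0], 0]
  ]
}}

```text
t: 44.42
tool_pos: [0.42, -0.0716, 0.1091]
tool_rot: [2.907, -1.191, 0.001]
contact_force: [0.1, 1.1, 4.6]
opening: 0.0489
grip_force: 54.1
```

Run:
```python
from h import *
heldyaw('red');rel(.42,-.0716,.111,-54.6);print(pose()[0]['wrist_torque'])
```

```text
held top z -33.7 centre [-0.75 -0.06] r 21.2 part yaw 12.2
t 44.48 pos [ 0.4201 -0.0716  0.1092] yaw -134.6 q6 2.00 F [ 0.5 -0.5  5.8] op 0.0484 g 54 | shift cm [-0.01  0.   -0.18] turn -80.0
[-0.03046794 -0.06457016  0.1033414 ]
```

Request:
{"api": "send_rows", "payload": {
  "rows": [
    [7, [0, 0, 0], 0],
    [7, [0, 0, 0], 0],
    [7, [0, 0, -3], 0],
    [7, [0, 0, -4], 0],
    [7, [0, 0, -4], 0],
    [7, [0, 0, -2], 0],
    [7, [0, 0, 0], 0],
    [7, [0, 0, 0], 0],
    [7, [0, 0, 0], 0]
  ]
}}

```text
t: 45.6
tool_pos: [0.4189, -0.0712, 0.2366]
tool_rot: [2.906, -1.192, -0.006]
contact_force: [-0.7, -0.2, -0.5]
opening: 0.07
grip_force: 0.0
```

Run:
```python
from h import *
top('red',.134,name='r1.png')
im=shot('scene');P=cloud(im)
hsv=cv2.cvtColor(im['frame'],cv2.COLOR_RGB2HSV)
m=(P[...,0]>.29)&(P[...,0]<.45)&(P[...,1]>-.38)&(P[...,1]<-.23)&(P[...,2]>.020)&(P[...,2]<.032)&(hsv[...,1]<80)
n,l,s,c=cv2.connectedComponentsWithStats(m.astype(np.uint8))
for i in range(1,n):
    if s[i,4]>60:
        q=P[l==i];print('lid?',s[i],cv2.minEnclosingCircle(q[:,:2].astype(np.float32)*1000),np.median(q[:,2]))
rel(.353,-.291,.2,None)
```

```text
red z 0.133 1343 [419.2 -71.4] 24.8 lug yaw -82.4
red z 0.1427 412 [419.2 -71.3] 20.8 lug yaw 12.4
lid? [395 318  26  24 448] ((353.3244934082031, -292.7785949707031), 25.529468536376953) 0.023428223907908385
t 45.70 pos [ 0.4192 -0.0713  0.2373] yaw -134.6 q6 2.01 F [-0.4  0.2  0.3] op 0.0701 g 0 | shift cm [10.72 20.29  3.73] turn None
```

View pics/r1.png

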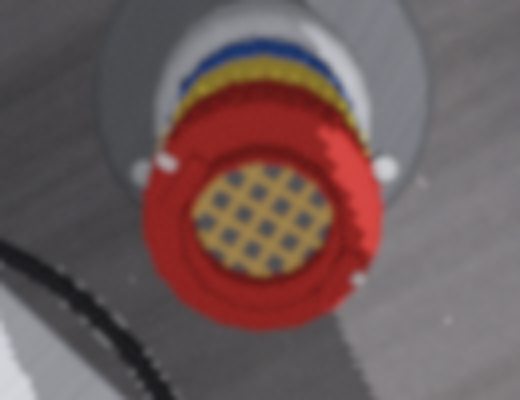

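The stack is red over yellow over blue, with red's ticks at (167,161) and (360,280), all coaxial. Lid next.

Request:
{"api": "send_rows", "payload": {
  "rows": [
    [7, [0, 0, 0], -10],
    [7, [0, 0, 0], -10],
    [7, [0, 0, 0], -10],
    [7, [0, 0, 0], -10],
    [7, [0, 0, 0], -10],
    [7, [0, 0, 0], -9.6],
    [7, [-2.4, 3.9, 0], 0],
    [7, [-2.4, 3.9, 0], 0],
    [7, [-2.4, 4, 0], 0],
    [7, [-2.4, 4, 0], 0]
  ]
}}

```text
t: 46.95
tool_pos: [0.3672, -0.2502, 0.2383]
tool_rot: [-3.114, -0.41, 0.0]
contact_force: [0.3, -0.2, -0.1]
opening: 0.0699
grip_force: 0.0
```

Request:
{"api": "send_rows", "payload": {
  "rows": [
    [7, [-2.4, 3.9, 2], 0],
    [7, [0, 0, 2], 0],
    [7, [0, 0, 0], 0],
    [7, [0, 0, 0], 0],
    [7, [0, 0, 0], 0]
  ]
}}

```text
t: 47.58
tool_pos: [0.3557, -0.2924, 0.1999]
tool_rot: [3.113, 0.413, 0.002]
contact_force: [0.2, 0.8, 0.0]
opening: 0.0698
grip_force: 0.0
```

Run:
```python
from h import *
im=shot('wrist');P=cloud(im)
m=(np.hypot(P[...,0]-.353,P[...,1]+.2927)<.034)&(P[...,2]>.021)&(P[...,2]<.027)
q=P[m][:,:2].astype(np.float32)*1000;c,r=cv2.minEnclosingCircle(q);print(len(q),c,r,np.median(P[m][:,2]))
g=cv2.cvtColor(im['frame'],cv2.COLOR_RGB2GRAY)
k=m&(np.hypot(P[...,0]*1000-c[0],P[...,1]*1000-c[1])<21)
t=np.percentile(g[k],5);w=P[k&(g<t)][:,:2].astype(np.float32)*1000;L=cv2.fitLine(w,cv2.DIST_HUBER,0,.01,.01).ravel();print('line yaw',np.degrees(np.arctan2(L[1],L[0])),L,t,np.median(g[k]))
v,u=np.nonzero(m);y,x=int(v.mean()),int(u.mean());s=im['frame'][max(0,y-60):y+60,max(0,x-80):x+80,::-1];cv2.imwrite('pics/l1.png',cv2.resize(s,None,fx=4,fy=4))
rel(c[0]/1000,c[1]/1000,.003,None)
```

```text
1637 (352.4742126464844, -294.4253845214844) 25.212690353393555 0.022803505309084093
line yaw 65.73243 [   0.41099834    0.9116361   352.7225     -293.88513   ] 177.0 235.0
t 47.62 pos [ 0.3556 -0.2925  0.1999] yaw -74.9 q6 0.46 F [ 1.5 -0.   0.4] op 0.0699 g 0 | shift cm [-0.37  0.07 19.69] turn None
```

View pics/l1.png

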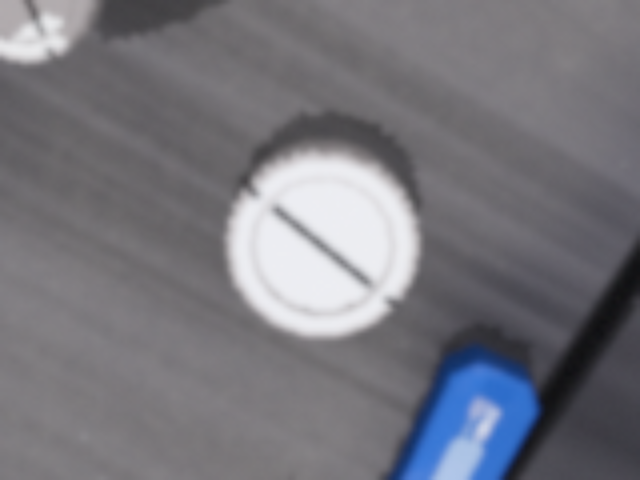

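The crop shows the lid at (322,243), its line from (245,185) to (400,305) giving a yaw of 66°, and the blue marker clear of the fingers.

Request:
{"api": "send_rows", "payload": {
  "rows": [
    [7, [-0.27, 0.07, 4], 0],
    [7, [0, 0, 5], 0],
    [7, [0, 0, 4], 0],
    [7, [0, 0, 3], 0],
    [7, [0, 0, 2], 0],
    [7, [0, 0, 1], 0],
    [7, [0, 0, 0], 0],
    [7, [0, 0, 0], 0]
  ]
}}

```text
t: 48.62
tool_pos: [0.3532, -0.295, 0.01]
tool_rot: [3.113, 0.41, 0.002]
contact_force: [0.4, 0.5, 0.0]
opening: 0.0699
grip_force: 0.0
```

Run:
```python
from h import *
rel(.353,-.294,.003,None)
```

```text
t 48.62 pos [ 0.3532 -0.295   0.01  ] yaw -75.0 q6 0.45 F [0.4 0.5 0. ] op 0.0699 g 0 | shift cm [ 0.  -0.1  0.7] turn None
```

Request:
{"api": "send_rows", "payload": {
  "rows": [
    [7, [0, -0.1, 0.6], 0],
    [7, [0, 0, 0], 0],
    [4, [0, 0, 0], 0],
    [4, [0, 0, 0], 0],
    [4, [0, 0, 0], 0],
    [4, [0, 0, -2], 0],
    [4, [0, 0, -4], 0],
    [4, [0, 0, -5], 0],
    [4, [0, 0, -5], 0],
    [4, [0, 0, -5], 0]
  ]
}}

```text
t: 49.88
tool_pos: [0.352, -0.2931, 0.2141]
tool_rot: [3.114, 0.41, 0.0]
contact_force: [1.4, -0.8, -0.4]
opening: 0.048
grip_force: 51.6
```

Request:
{"api": "send_rows", "payload": {
  "rows": [
    [4, [0, 0, 0], -8],
    [4, [0, 0, 0], -8],
    [4, [0, 0, 0], -7.3],
    [4, [0, 0, 0], 0],
    [4, [0, 0, 0], 0],
    [4, [0, 0, 0], 0]
  ]
}}

```text
t: 50.62
tool_pos: [0.3522, -0.2933, 0.2127]
tool_rot: [-2.968, -1.029, 0.0]
contact_force: [-0.5, -0.8, -0.8]
opening: 0.0481
grip_force: 51.6
```

```bash
cat >> h.py <<'E'
def heldlid(c0=None):
    im=shot('wrist');P=cloud(im);o,p,r,yaw=pose();L=(P-p)@r*1000;g=cv2.cvtColor(im['frame'],cv2.COLOR_RGB2GRAY)
    m=(np.hypot(L[...,0],L[...,1])<32)&(L[...,2]<-10)&(g>110)
    m&=abs(L[...,2]-np.median(L[...,2][m]))<2.5
    q=L[m][:,:2].astype(np.float32);c,rr=cv2.minEnclosingCircle(q)
    k=(np.hypot(L[...,0]-c[0],L[...,1]-c[1])<17)&(abs(L[...,2]-np.median(L[...,2][m]))<4)
    w=L[k&(g<np.median(g[k])*.7)][:,:2].astype(np.float32);l=cv2.fitLine(w,cv2.DIST_HUBER,0,.01,.01).ravel()
    print('lid z %.1f'%np.median(L[...,2][m]),'c',np.round(c,2),'r %.1f'%rr,len(w),'part yaw %.1f'%((yaw+90-np.degrees(np.arctan2(l[1],l[0])))%180))
E
python3 - <<'E'
from h import *
heldlid();rel(.42,-.0716,.18,None)
E
```

```text
lid z -19.2 c [-0.18  0.47] r 26.1 321 part yaw 88.9
t 50.67 pos [ 0.3522 -0.2933  0.2127] yaw -51.7 q6 0.05 F [ 0.6 -1.  -0.7] op 0.0478 g 52 | shift cm [ 19.05 -13.21   3.27] turn None
```

Request:
{"api": "send_rows", "payload": {
  "rows": [
    [4, [3.2, -2.2, 0], 0],
    [4, [3.2, -2.2, 0], 0],
    [4, [3.2, -2.2, 0], 0],
    [4, [3.2, -2.2, 0], 0],
    [4, [3.2, -2.2, 0], 0],
    [4, [3.05, -2.2, 0], 0],
    [4, [0, 0, 2], 0],
    [4, [0, 0, 0], 0],
    [4, [0, 0, 0], 0],
    [4, [0, 0, 0], 0]
  ]
}}

```text
t: 51.92
tool_pos: [0.42, -0.0725, 0.1933]
tool_rot: [2.968, 1.028, 0.001]
contact_force: [-0.2, -0.3, -0.9]
opening: 0.0483
grip_force: 51.7
```

Run:
```python
from h import *
heldlid();rel(.42,-.0716,.141,None)
```

```text
lid z -19.2 c [0.35 0.29] r 25.5 376 part yaw 89.0
t 51.98 pos [ 0.4201 -0.0724  0.1933] yaw -51.8 q6 0.56 F [-0.1  1.  -0.6] op 0.0482 g 52 | shift cm [ 0.04 -0.07  5.23] turn None
```

Request:
{"api": "send_rows", "payload": {
  "rows": [
    [4, [0, -0.09, 1.5], 0],
    [4, [0, 0, 1.5], 0],
    [4, [0, 0, 1], 0],
    [4, [0, 0, 0.5], 0],
    [4, [0, 0, 0.4], 0],
    [4, [0, 0, 0.3], 0],
    [4, [0, 0, 0.2], 0],
    [4, [0, 0, 0], 0],
    [4, [0, 0, 0], 0]
  ]
}}

```text
t: 53.1
tool_pos: [0.4195, -0.0709, 0.139]
tool_rot: [2.967, 1.031, 0.0]
contact_force: [-0.1, 1.1, 0.1]
opening: 0.0483
grip_force: 51.7
```

Request:
{"api": "send_rows", "payload": {
  "rows": [
    [4, [0, 0, 0.1], 0],
    [4, [0, 0, 0.1], 0],
    [4, [0, 0, 0], 0],
    [4, [0, 0, 0], 0]
  ]
}}

```text
t: 53.6
tool_pos: [0.4193, -0.0709, 0.1368]
tool_rot: [-2.968, -1.031, -0.0]
contact_force: [-0.6, 0.1, -0.6]
opening: 0.0481
grip_force: 51.7
```

Request:
{"api": "send_rows", "payload": {
  "rows": [
    [4, [0, 0, 0.1], 0],
    [4, [0, 0, 0.1], 0],
    [4, [0, 0, 0], 0],
    [4, [0, 0, 0], 0]
  ]
}}

```text
t: 54.1
tool_pos: [0.4199, -0.0711, 0.1356]
tool_rot: [2.967, 1.03, 0.002]
contact_force: [-0.1, 0.4, 4.5]
opening: 0.0482
grip_force: 52.0
```

Request:
{"api": "send_rows", "payload": {
  "rows": [
    [4, [0, 0, 0], 9.4],
    [4, [0, 0, 0], 9.4],
    [4, [0, 0, 0], 9.4],
    [4, [0, 0, 0], 9.4],
    [4, [0, 0, 0], 9.4],
    [4, [0, 0, 0], 9.4],
    [4, [0, 0, 0], 9.4],
    [4, [0, 0, 0], 9.4],
    [4, [0, 0, 0], 0],
    [4, [0, 0, 0], 0]
  ]
}}

```text
t: 55.35
tool_pos: [0.42, -0.0711, 0.1356]
tool_rot: [2.982, -0.99, 0.003]
contact_force: [-0.5, 0.2, 5.3]
opening: 0.0481
grip_force: 52.1
```

Run:
```python
from h import *
heldlid();rel(.42,-.0716,.136,None);print(pose()[0]['wrist_torque'])
```

```text
lid z -19.2 c [ 0.28 -0.69] r 26.1 382 part yaw 14.2
t 55.40 pos [ 0.42   -0.0711  0.1356] yaw -126.7 q6 1.87 F [ 0.1 -0.7  5.6] op 0.0481 g 52 | shift cm [ 0.03  0.04 -0.04] turn None
[-0.01950849 -0.03340147 -0.06986183]
```

Request:
{"api": "send_rows", "payload": {
  "rows": [
    [4, [0, 0, 0], 2],
    [4, [0, 0, 0], 0],
    [4, [0, 0, 0], 0]
  ]
}}

```text
t: 55.78
tool_pos: [0.42, -0.0712, 0.1356]
tool_rot: [2.964, -1.041, 0.003]
contact_force: [-0.3, -0.9, 5.4]
opening: 0.0481
grip_force: 52.1
```

Run:
```python
from h import *
heldlid();print(pose()[0]['wrist_torque'])
```

```text
lid z -19.3 c [ 0.33 -0.48] r 26.0 384 part yaw 11.9
[-0.01369844 -0.04588346  0.06913374]
```

Request:
{"api": "send_rows", "payload": {
  "rows": [
    [4, [0, 0, 0], 2],
    [4, [0, 0, 0], 0],
    [4, [0, 0, 0], 0]
  ]
}}

```text
t: 56.2
tool_pos: [0.4199, -0.0711, 0.1356]
tool_rot: [-2.945, 1.093, -0.002]
contact_force: [0.2, 0.9, 5.9]
opening: 0.0479
grip_force: 52.1
```

Run:
```python
from h import *
heldlid();print(pose()[0]['wrist_torque'])
```

```text
lid z -19.2 c [ 0.54 -0.71] r 26.1 383 part yaw 10.2
[0.00824523 0.05259277 0.11285165]
```

Request:
{"api": "send_rows", "payload": {
  "rows": [
    [7, [0, 0, 0], 0],
    [7, [0, 0, 0], 0],
    [7, [0, 0, -3], 0],
    [7, [0, 0, -3], 0],
    [7, [0, 0, -3], 0],
    [7, [0, 0, -1], 0],
    [7, [0, 0, 0], 0],
    [7, [0, 0, 0], 0],
    [7, [0, 0, 0], 0]
  ]
}}

```text
t: 57.38
tool_pos: [0.4187, -0.0707, 0.2332]
tool_rot: [2.944, -1.098, -0.004]
contact_force: [-0.1, -1.3, -0.3]
opening: 0.07
grip_force: 0.0
```

Run:
```python
from h import *
im=shot('wrist');P=cloud(im);g=cv2.cvtColor(im['frame'],cv2.COLOR_RGB2GRAY)
m=(np.hypot(P[...,0]-.42,P[...,1]+.0716)<.032)&(P[...,2]>.15)&(P[...,2]<.163)
q=P[m][:,:2].astype(np.float32)*1000;c,r=cv2.minEnclosingCircle(q);k=m&(np.hypot(P[...,0]*1000-c[0],P[...,1]*1000-c[1])<18)
w=P[k&(g<.7*np.median(g[k]))][:,:2].astype(np.float32)*1000;l=cv2.fitLine(w,cv2.DIST_HUBER,0,.01,.01).ravel()
print('lid',c,r,np.median(P[m][:,2]),'yaw',np.degrees(np.arctan2(l[1],l[0])))
s=shot('scene');P=cloud(s)
print('handle',rect(P,(.30,.46),(.02,.26),(.031,.046)),'plate',rect(P,(.28,.46),(-.01,.3),(.004,.016)))
v=s['frame'][180:290,300:410,::-1];cv2.imwrite('pics/st.png',cv2.resize(v,None,fx=5,fy=5,interpolation=cv2.INTER_CUBIC))
rel(.375,.147,.2,None)
```

```text
lid (419.82452392578125, -71.24137115478516) 25.459257125854492 0.1558565952060958 yaw 11.619499
handle (168, ((407.18267822265625, 175.95884704589844), (146.16513061523438, 61.21016311645508), 45.140811920166016), np.float64(0.0403)) plate (3616, ((369.4755859375, 144.6343536376953), (179.23838806152344, 308.8512878417969), 0.37968897819519043), np.float64(0.0098))
t 57.48 pos [ 0.4189 -0.0708  0.2338] yaw -130.9 q6 1.94 F [ 0.1 -0.5 -0.2] op 0.0701 g 0 | shift cm [-17.57 -13.58   3.4 ] turn None
```

View pics/st.png

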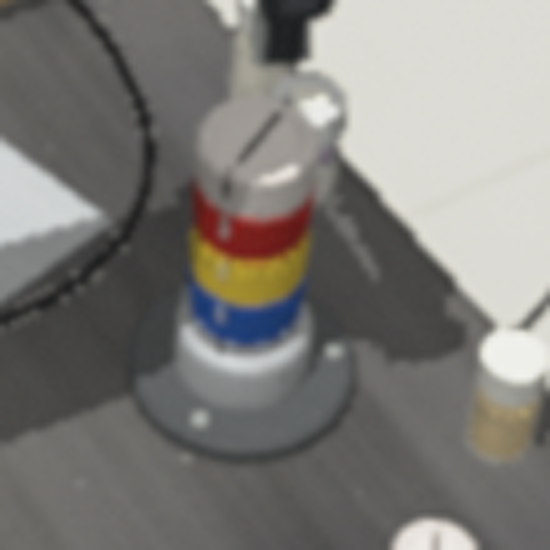

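The stack shows lid, red, yellow and blue on the pot, with the ticks in line at (222,230), (222,270) and (220,315). Next I fetch the cover.

Request:
{"api": "send_rows", "payload": {
  "rows": [
    [6, [0, 0, 0], -10.5],
    [6, [0, 0, 0], -10.5],
    [6, [0, 0, 0], -10.5],
    [6, [0, 0, 0], -10.5],
    [6, [0, 0, 0], -10.5],
    [6, [0, 0, 0], -10.5],
    [6, [0, 0, 0], -10.5],
    [6, [0, 0, 0], -10.5],
    [6, [0, 0, 0], -10.5],
    [6, [0, 0, 0], -10.5]
  ]
}}

```text
t: 58.72
tool_pos: [0.4192, -0.0708, 0.2344]
tool_rot: [-2.657, -1.675, 0.001]
contact_force: [-0.5, -0.1, -0.1]
opening: 0.06
grip_force: 0.0
```

Request:
{"api": "send_rows", "payload": {
  "rows": [
    [6, [0, 0, 0], -10.5],
    [6, [0, 0, 0], -10.5],
    [6, [0, 0, 0], -4.9],
    [6, [4.3, -0.9, 0], 0],
    [6, [4.3, -0.9, 0], 0],
    [6, [4.3, -0.9, 0], 0],
    [6, [4.4, -0.9, 0], 0],
    [6, [4.4, -0.8, 0], 0],
    [6, [0, 0, 0], 0],
    [6, [0, 0, 0], 0]
  ]
}}

```text
t: 59.98
tool_pos: [0.3753, 0.1457, 0.2345]
tool_rot: [2.221, 2.222, -0.001]
contact_force: [0.2, -0.0, -0.7]
opening: 0.0597
grip_force: 0.0
```

Run:
```python
from h import *
im=shot('wrist','w5.png');P=cloud(im);g=cv2.cvtColor(im['frame'],cv2.COLOR_RGB2GRAY)
for a,b in((.033,.046),):
    m=(abs(P[...,0]-.375)<.09)&(abs(P[...,1]-.147)<.11)&(P[...,2]>a)&(P[...,2]<b)&(g<70)
    n,l,s,c=cv2.connectedComponentsWithStats(m.astype(np.uint8))
    for i in range(1,n):
        if s[i,4]>80:
            q=P[l==i];print(s[i],cv2.minAreaRect(q[:,:2].astype(np.float32)*1000),np.median(q[:,2]))
m=(abs(P[...,0]-.375)<.09)&(abs(P[...,1]-.147)<.15)&(P[...,2]>.003)&(P[...,2]<.016)&(g>90)
q=P[m];A=np.c_[q[:,:2],np.ones(len(q))];print('plane',np.linalg.lstsq(A,q[:,2],rcond=None)[0],np.median(q[:,2]),cv2.minAreaRect(q[:,:2].astype(np.float32)*1000))
rel(.375,.147,.2,0)
```

```text
[320 135   9  73 541] ((376.0552062988281, 145.67173767089844), (80.98660278320312, 8.335516929626465), 89.0989761352539) 0.040303636275913324
plane [-0.03339189 -0.02430651  0.02474392] 0.008389563843431924 ((388.0001220703125, 142.77066040039062), (259.847900390625, 151.68760681152344), 89.43109893798828)
t 60.02 pos [0.3755 0.1454 0.2346] yaw -0.1 q6 0.19 F [-1.4 -0.1 -0.1] op 0.0600 g 0 | shift cm [ 0.16 -0.05  3.46] turn -0.1
```

View pics/w5.png

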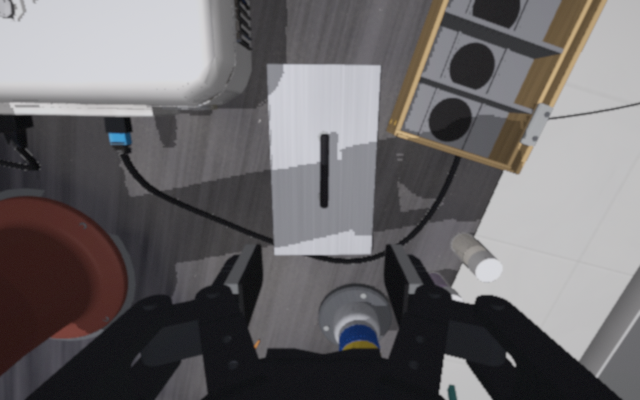

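The wrist view shows the cover flat, with its handle at (324,170), vertical and undisturbed. Next: descend and grip.

Request:
{"api": "send_rows", "payload": {
  "rows": [
    [4, [0.03, 0.05, 5], 0.8],
    [4, [0, 0, 5], 0],
    [4, [0, 0, 5], 0],
    [4, [0, 0, 3], 0],
    [4, [0, 0, 2], 0],
    [4, [0, 0, 1], 0],
    [4, [0, 0, 0.5], 0],
    [4, [0, 0, 0], 0],
    [4, [0, 0, 0], 0]
  ]
}}

```text
t: 61.15
tool_pos: [0.3766, 0.1465, 0.0207]
tool_rot: [2.236, 2.205, 0.002]
contact_force: [0.2, -0.2, -0.1]
opening: 0.0399
grip_force: 0.0
```

Request:
{"api": "send_rows", "payload": {
  "rows": [
    [0, [0, 0, 0], 0],
    [0, [0, 0, 0], 0],
    [0, [0, 0, 0], 0],
    [0, [0, 0, 0], 0],
    [0, [0, 0, -2], 0],
    [0, [0, 0, -4], 0],
    [0, [0, 0, -5], 0],
    [0, [0, 0, -3], 0],
    [0, [0, 0, 0], 0],
    [0, [0, 0, 0], 0]
  ],
  "newtons": 70
}}

```text
t: 62.4
tool_pos: [0.3746, 0.1461, 0.1575]
tool_rot: [-2.236, -2.204, 0.004]
contact_force: [-0.6, 0.0, -2.8]
opening: 0.0086
grip_force: 68.8
```

```bash
cat >> h.py <<'E'
def heldcover():
    im=shot('wrist');P=cloud(im);o,p,r,yaw=pose();L=(P-p)@r*1000;g=cv2.cvtColor(im['frame'],cv2.COLOR_RGB2GRAY)
    m=(abs(L[...,0])<140)&(abs(L[...,1])<85)&(L[...,2]>2)&(L[...,2]<25)&(g>60)
    q=L[m];A=np.c_[q[:,:2],np.ones(len(q))];s=np.linalg.lstsq(A,q[:,2],rcond=None)[0]
    print('cover plane slopes x %.3f y %.3f z0 %.1f'%tuple(s),len(q));print(np.percentile(q[:,0],[.5,99.5]).round(1))
    for a,b in((40,60),(60,80),(80,100)):
        w=q[(q[:,0]>a)&(q[:,0]<b)]
        if len(w)>20:print((a,b),np.percentile(w[:,1],[1,99]).round(1))
E
python3 - <<'E'
from h import *
heldcover();rel(.521,.2918,.15,-17.7)
E
```

```text
cover plane slopes x 0.025 y 0.027 z0 11.5 64475
[-55.1 112.6]
(40, 60) [-61.8  60.9]
(60, 80) [-61.7  60.9]
(80, 100) [-61.8  60.8]
t 62.45 pos [0.3743 0.1461 0.157 ] yaw -0.8 q6 0.20 F [-0.3  0.5 -2.4] op 0.0086 g 69 | shift cm [14.77 14.47  0.62] turn 16.9
```

Request:
{"api": "send_rows", "payload": {
  "rows": [
    [0, [2.9, 2.9, 0], 0],
    [0, [3, 2.9, 0], 0],
    [0, [3, 2.9, 0], 0],
    [0, [3, 2.8, 0], 0],
    [0, [2.96, 2.8, 0], 0],
    [0, [0, 0, 0], 8.4],
    [0, [0, 0, 0], 8.4],
    [0, [0, 0, 4], 0],
    [0, [0, 0, 0], 0],
    [0, [0, 0, 0], 0]
  ]
}}

```text
t: 63.7
tool_pos: [0.5204, 0.2928, 0.119]
tool_rot: [-2.535, -1.855, 0.003]
contact_force: [0.1, -0.0, -1.4]
opening: 0.0078
grip_force: 68.9
```

Run:
```python
from h import *
heldcover();rel(.5198,.2929,.078,-17.7)
im=shot('wrist','w6.png');P=cloud(im);o,p,r,yaw=pose();L=(P-p)@r*1000
m=(P[...,2]<.012)&(P[...,2]>-.012)&(P[...,0]<.5);q=L[m];print('table slopes',np.linalg.lstsq(np.c_[q[:,:2],np.ones(len(q))],q[:,2],rcond=None)[0],len(q))
```

```text
cover plane slopes x 0.027 y 0.031 z0 13.3 64418
[-55.8 111.9]
(40, 60) [-62.7  59.9]
(60, 80) [-62.7  59.8]
(80, 100) [-62.8  59.8]
t 63.75 pos [0.5212 0.2931 0.1203] yaw -17.6 q6 0.70 F [-0.1  0.4 -1.7] op 0.0083 g 69 | shift cm [-0.06 -0.13  4.23] turn 0.1
table slopes [1.12238814e-03 1.15266131e-03 1.21065052e+02] 52394
```

View pics/w6.png

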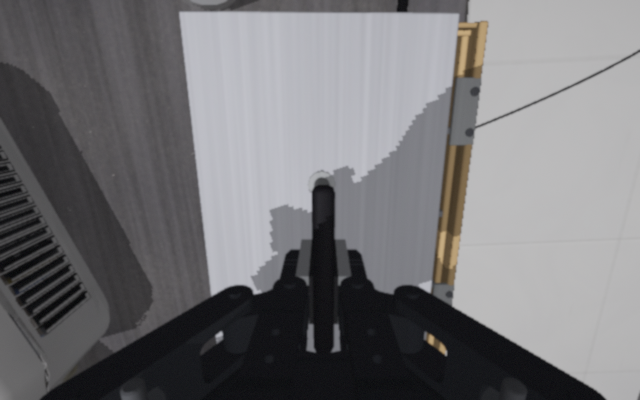

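The picture shows the cover held over the case with the lips at (465,110) on the right. It is tilted about 1.5° with the back edge low, so I lower gently.

Request:
{"api": "send_rows", "payload": {
  "rows": [
    [0, [-0.06, -0.1, 2], 0],
    [0, [0, 0, 1.5], 0],
    [0, [0, 0, 0.3], 0],
    [0, [0, 0, 0], 0],
    [0, [0, 0, 0], 0]
  ]
}}

```text
t: 64.42
tool_pos: [0.5202, 0.2929, 0.0824]
tool_rot: [2.535, 1.855, 0.002]
contact_force: [0.1, -0.6, -1.9]
opening: 0.0082
grip_force: 68.9
```

Request:
{"api": "send_rows", "payload": {
  "rows": [
    [0, [0, 0, 0.2], 0],
    [0, [0, 0, 0.2], 0],
    [0, [0, 0, 0.2], 0],
    [0, [0, 0, 0], 0],
    [0, [0, 0, 0], 0]
  ]
}}

```text
t: 65.05
tool_pos: [0.5197, 0.2926, 0.0758]
tool_rot: [2.535, 1.855, -0.0]
contact_force: [0.2, -0.5, -1.6]
opening: 0.0082
grip_force: 68.9
```

Run:
```python
from h import *
heldcover();rel(.5198,.2929,.0725,-17.7);print(pose()[0]['wrist_torque'])
```

```text
cover plane slopes x 0.027 y 0.027 z0 12.0 69842
[-54.1 116.9]
(40, 60) [-61.8  83.2]
(60, 80) [-61.9  84. ]
(80, 100) [-62.   82.6]
t 65.10 pos [0.5197 0.2926 0.0758] yaw -17.6 q6 0.70 F [ 0.  -0.4 -1.4] op 0.0082 g 69 | shift cm [0.03 0.   0.33] turn 0.1
[-0.07733502  0.02240577 -0.01829716]
```

Request:
{"api": "send_rows", "payload": {
  "rows": [
    [0, [0, 0, 0.1], 0],
    [0, [0, 0, 0.1], 0],
    [0, [0, 0, 0.1], 0],
    [0, [0, 0, 0], 0],
    [0, [0, 0, 0], 0]
  ]
}}

```text
t: 65.72
tool_pos: [0.5193, 0.2922, 0.0728]
tool_rot: [2.535, 1.855, -0.003]
contact_force: [-3.2, -4.6, 2.1]
opening: 0.0083
grip_force: 69.5
```

Request:
{"api": "send_rows", "payload": {
  "rows": [
    [0, [0, 0, 0.1], 0],
    [0, [0, 0, 0], 0],
    [0, [0, 0, 0], 0]
  ]
}}

```text
t: 66.1
tool_pos: [0.5193, 0.292, 0.0721]
tool_rot: [2.535, 1.855, -0.003]
contact_force: [-5.1, -5.1, 3.2]
opening: 0.0084
grip_force: 69.7
```

Run:
```python
from h import *
heldcover();rel(.5198,.2929,.0725,-17.7);print(pose()[0]['wrist_torque'])
```

```text
cover plane slopes x 0.004 y 0.012 z0 11.9 70633
[-55.1 116.7]
(40, 60) [-61.6  83.3]
(60, 80) [-61.6  83.8]
(80, 100) [-61.7  82.8]
t 66.15 pos [0.5193 0.2921 0.0721] yaw -17.6 q6 0.70 F [-5.  -5.6  3. ] op 0.0081 g 70 | shift cm [ 0.09  0.02 -0.04] turn 0.1
[-0.54911014  0.61867604  0.01670497]
```

Request:
{"api": "send_rows", "payload": {
  "rows": [
    [0, [-0.06, 0, -0.05], 0],
    [0, [0, 0.3, 0], 0],
    [0, [0, 0.3, 0], 0],
    [0, [0, 0.3, 0], 0],
    [0, [0, 0, 0], 0],
    [0, [0, 0, 0], 0]
  ]
}}

```text
t: 66.9
tool_pos: [0.5262, 0.2891, 0.072]
tool_rot: [-2.533, -1.856, 0.008]
contact_force: [-8.8, -3.9, 5.1]
opening: 0.0084
grip_force: 70.0
```

Run:
```python
from h import *
heldcover();rel(.5455,.2847,.0725,-17.7);print(pose()[0]['wrist_torque'])
```

```text
cover plane slopes x 0.007 y 0.005 z0 12.1 78623
[-52.7 117.2]
(40, 60) [-62.1  83.8]
(60, 80) [-62.5  83.8]
(80, 100) [-63.   83.8]
t 66.95 pos [0.5262 0.2891 0.0719] yaw -17.5 q6 0.68 F [-9.  -4.2  3.5] op 0.0081 g 70 | shift cm [ 0.16  1.98 -0.06] turn 0.2
[-0.41783445  1.27676969  0.35544168]
```

Request:
{"api": "send_rows", "payload": {
  "rows": [
    [0, [-0.1, 0, -0.1], 0],
    [0, [0, 0, 0], 0],
    [0, [0, 0.2, 0], 0],
    [0, [0, 0.2, 0], 0],
    [0, [0, 0, 0], 0],
    [0, [0, 0, 0], 0]
  ]
}}

```text
t: 67.7
tool_pos: [0.532, 0.2873, 0.0733]
tool_rot: [2.535, 1.855, 0.001]
contact_force: [0.4, 0.1, -2.4]
opening: 0.0083
grip_force: 69.0
```

Run:
```python
from h import *
heldcover();rel(.5455,.2847,.0725,-17.7);print(pose()[0]['wrist_torque'])
```

```text
cover plane slopes x 0.019 y 0.012 z0 11.9 78619
[-54.6 117.3]
(40, 60) [-61.8  80.5]
(60, 80) [-61.9  80.7]
(80, 100) [-62.1  80.3]
t 67.75 pos [0.532  0.2873 0.0734] yaw -17.6 q6 0.68 F [ 0.5  1.7 -2.1] op 0.0085 g 69 | shift cm [0.16 1.37 0.09] turn 0.1
[ 0.18751813 -0.17887103  0.09922159]
```

Request:
{"api": "send_rows", "payload": {
  "rows": [
    [0, [0, 0.25, 0], 0],
    [0, [0, 0.25, 0], 0],
    [0, [0, 0.25, 0], 0],
    [0, [0, 0.25, 0], 0],
    [0, [0, 0, 0], 0],
    [0, [0, 0, 0], 0]
  ]
}}

```text
t: 68.5
tool_pos: [0.5415, 0.2843, 0.0734]
tool_rot: [2.535, 1.855, 0.001]
contact_force: [-0.7, 3.7, -1.9]
opening: 0.0086
grip_force: 69.0
```

Run:
```python
from h import *
heldcover();rel(.5455,.2847,.0725,-17.7);print(pose()[0]['wrist_torque'])
```

```text
cover plane slopes x 0.019 y 0.010 z0 11.5 75587
[-57.7 117.4]
(40, 60) [-62.   70.7]
(60, 80) [-62.   70.8]
(80, 100) [-62.1  70.3]
t 68.55 pos [0.5414 0.2843 0.0733] yaw -17.6 q6 0.67 F [ 0.3  3.  -1.9] op 0.0087 g 69 | shift cm [0.16 0.38 0.08] turn 0.1
[ 0.56925087 -0.05682508  0.01643191]
```

Request:
{"api": "send_rows", "payload": {
  "rows": [
    [0, [0.05, 0.2, 0], 0],
    [0, [0, 0.2, 0], 0],
    [0, [0, 0.1, 0], 0],
    [0, [0, 0, 0], 0],
    [0, [0, 0, 0], 0]
  ]
}}

```text
t: 69.18
tool_pos: [0.5425, 0.2835, 0.0732]
tool_rot: [-2.53, -1.853, 0.013]
contact_force: [-13.8, 1.7, 7.7]
opening: 0.0084
grip_force: 70.3
```

Run:
```python
from h import *
heldcover();rel(.5455,.2847,.0725,-17.7);print(pose()[0]['wrist_torque'])
```

```text
cover plane slopes x 0.013 y 0.006 z0 11.3 75400
[-57.8 117.6]
(40, 60) [-62.4  69.6]
(60, 80) [-62.5  69.7]
(80, 100) [-62.7  69.4]
t 69.22 pos [0.5424 0.2835 0.0732] yaw -17.6 q6 0.66 F [-14.1   2.    7.5] op 0.0082 g 70 | shift cm [0.21 0.26 0.07] turn 0.1
[0.49142993 2.13625628 0.17230347]
```

Request:
{"api": "send_rows", "payload": {
  "rows": [
    [0, [0, -0.25, 0.1], 0],
    [2.4, [0, 0, 0], 0],
    [2.4, [0, 0, 0], 0],
    [2.4, [0, 0, 0], 0],
    [2.4, [0, 0, 0], 0]
  ]
}}

```text
t: 69.85
tool_pos: [0.544, 0.2838, 0.0723]
tool_rot: [2.535, 1.855, 0.0]
contact_force: [-0.1, -0.5, 0.5]
opening: 0.0237
grip_force: 0.0
```

```bash
cat >> h.py <<'E'
def bar():
    im=shot('wrist');P=cloud(im);o,p,r,yaw=pose();L=(P-p)@r*1000;g=cv2.cvtColor(im['frame'],cv2.COLOR_RGB2GRAY)
    m=(L[...,0]>18)&(L[...,0]<50)&(abs(L[...,1])<15)&(L[...,2]<-15)&(L[...,2]>-28);q=P[m]
    c=q[:,:2].mean(0);ex=np.array([.953,-.304]);m2=m;u=(P[...,:2][m2]-[.545,.284])@ex*1000
    print('bar: case-x of faces vs (.545,.284):',np.percentile(u,[2,50,98]).round(1),'z',np.percentile(q[:,2],90).round(4),len(q))
E
python3 - <<'E'
from h import *
heldcover();bar();rel(.5455,.2847,.0725,-17.7);print(pose()[0]['wrist_torque'])
E
```

```text
cover plane slopes x 0.008 y -0.016 z0 12.7 76769
[-78.3 117.1]
(40, 60) [-64.1  68.2]
(60, 80) [-64.3  68.3]
(80, 100) [-64.5  67.9]
bar: case-x of faces vs (.545,.284): [-8.4 -3.5  1.2] z 0.0915 1162
t 69.95 pos [0.5438 0.2839 0.0723] yaw -17.6 q6 0.67 F [ 0.   0.1 -0.7] op 0.0241 g 0 | shift cm [ 0.13  0.13 -0.02] turn 0.1
[-0.04507271 -0.01561115  0.01044334]
```

Request:
{"api": "send_rows", "payload": {
  "rows": [
    [1.5, [0, -0.1, 0], 0],
    [1.5, [0, 0, 0], 0],
    [1.5, [0, 0.2, 0], 0],
    [1.5, [0, 0.2, 0], 0],
    [1.5, [0, 0.1, 0], 0],
    [1.5, [0, 0, 0], 0],
    [1.5, [0, 0, 0], 0]
  ]
}}

```text
t: 70.82
tool_pos: [0.5473, 0.2831, 0.0722]
tool_rot: [-2.535, -1.855, 0.0]
contact_force: [-2.5, 2.9, 0.7]
opening: 0.0147
grip_force: 1.8
```

Run:
```python
from h import *
bar();rel(.5455,.2847,.0725,-17.7)
```

```text
bar: case-x of faces vs (.545,.284): [-4.7  0.   5. ] z 0.0915 1165
t 70.88 pos [0.5473 0.283  0.0722] yaw -17.6 q6 0.66 F [-3.1  2.4  0.7] op 0.0150 g 2 | shift cm [ 0.1  -0.22 -0.03] turn 0.1
```

Request:
{"api": "send_rows", "payload": {
  "rows": [
    [1.5, [0, 0.1, 0], 0],
    [1.5, [0, 0.1, 0], 0],
    [1.5, [0, 0, 0], 0],
    [1.5, [0, 0, 0], 0]
  ]
}}

```text
t: 71.38
tool_pos: [0.5478, 0.2825, 0.0721]
tool_rot: [-2.533, -1.854, 0.005]
contact_force: [-8.2, 2.3, 3.3]
opening: 0.0152
grip_force: 4.4
```

Run:
```python
from h import *
bar();rel(.5455,.2847,.0725,-17.7)
```

```text
bar: case-x of faces vs (.545,.284): [-4.1  0.7  5.3] z 0.0915 1167
t 71.42 pos [0.5478 0.2825 0.0721] yaw -17.6 q6 0.66 F [-8.8  3.6  3.4] op 0.0149 g 4 | shift cm [ 0.14 -0.29 -0.04] turn 0.1
```

Request:
{"api": "send_rows", "payload": {
  "rows": [
    [1.5, [0, -0.3, 0], 0],
    [3, [0, 0, 0], 0],
    [4, [0, 0, 0], 0],
    [4, [0, 0, 0], 0],
    [4, [0, 0, -3], 0],
    [4, [0, 0, -5], 0],
    [4, [0, 0, -5], 0],
    [4, [0, 0, -5], 0],
    [4, [0, 0, 0], 0],
    [4, [0, 0, 0], 0]
  ]
}}

```text
t: 72.68
tool_pos: [0.5465, 0.2829, 0.2518]
tool_rot: [2.535, 1.855, -0.001]
contact_force: [-0.4, -0.6, -0.5]
opening: 0.0399
grip_force: 0.0
```

Run:
```python
from h import *
s=shot('scene');v=s['frame'][90:300,230:430,::-1];cv2.imwrite('pics/fin.png',cv2.resize(v,None,fx=2.8,fy=2.8,interpolation=cv2.INTER_CUBIC))
im=shot('wrist');P=cloud(im);print('handle',rect(P,(.45,.65),(.15,.40),(.082,.1)))
m=(abs(P[...,2]-.06)<.003);q=P[m];ex=np.array([.953,-.304]);u=(q[:,:2]-[.545,.284])@ex;w=(q[:,:2]-[.545,.284])@np.array([.304,.953]);k=(abs(u)<.055)&(abs(w)<.1);print('plane',np.linalg.lstsq(np.c_[u[k],w[k],np.ones(k.sum())],q[k][:,2],rcond=None)[0])
```

```text
handle (800, ((545.3287963867188, 281.6474609375), (82.34551239013672, 10.006631851196289), 73.19601440429688), np.float64(0.0908))
plane [-0.0003794  -0.00468307  0.05925595]
```

View pics/fin.png

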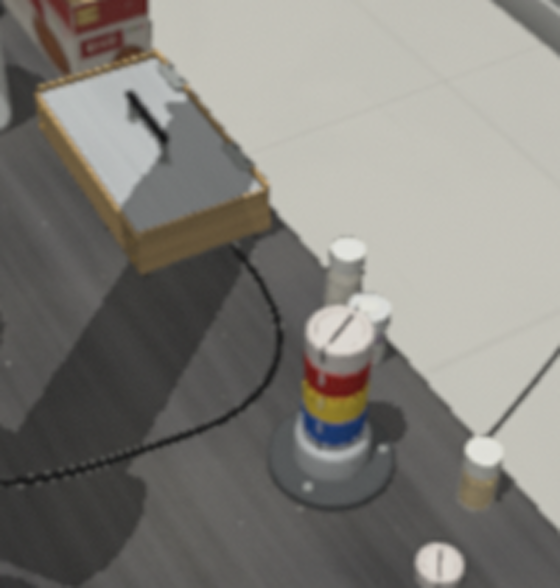

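The picture shows the stack complete and the vials standing. The cover is home under its lips at (205,115) but sits about 2 mm to the right and very slightly skewed, so I square it once with a grip.

Request:
{"api": "send_rows", "payload": {
  "rows": [
    [4, [0, -0.1, 5], 0],
    [4, [0, 0, 5], 0],
    [4, [0, 0, 5], 0],
    [4, [0, 0, 2.7], 0],
    [4, [0, 0, 0], 0],
    [4, [0, 0, 0], 0],
    [0, [0, 0, 0], 0],
    [0, [0, 0, 0], 0],
    [0, [0, 0, 0], 0]
  ],
  "newtons": 30
}}

```text
t: 73.9
tool_pos: [0.5458, 0.284, 0.0773]
tool_rot: [-2.534, -1.856, -0.002]
contact_force: [-4.3, 0.1, 5.5]
opening: 0.009
grip_force: 30.6
```

Request:
{"api": "send_rows", "payload": {
  "rows": [
    [0, [0.05, 0, 0], 0],
    [0, [0.07, 0, 0], 0],
    [0, [0, 0, 0.1], 0],
    [0, [0, 0, 0], 0],
    [0, [0, 0, 0], 0]
  ]
}}

```text
t: 74.53
tool_pos: [0.5458, 0.2841, 0.0773]
tool_rot: [2.534, 1.856, -0.003]
contact_force: [-7.8, -4.6, 12.5]
opening: 0.0088
grip_force: 31.3
```

Run:
```python
from h import *
bar();heldcover();rel(.5465,.2829,.072,-17.7);print(pose()[0]['wrist_torque'])
```

```text
bar: case-x of faces vs (.545,.284): [-2.4 -0.6  2.4] z 0.0926 13
cover plane slopes x 0.003 y -0.023 z0 17.7 71526
[-66.8 117.2]
(40, 60) [-64.7  66.5]
(60, 80) [-64.9  66.6]
(80, 100) [-65.1  66.2]
t 74.62 pos [0.5458 0.2841 0.0772] yaw -17.6 q6 0.67 F [-8.5 -4.8 13.4] op 0.0093 g 31 | shift cm [-0.09  0.1   0.52] turn 0.1
[-0.75962106  1.3954267   0.11697984]
```

Request:
{"api": "send_rows", "payload": {
  "rows": [
    [4, [0, 0, -0.1], 0],
    [4, [0, 0, 0], 0],
    [4, [0, 0, 0], 0],
    [4, [0, 0, -4], 0],
    [4, [0, 0, -5], 0],
    [4, [0, 0, -5], 0],
    [4, [0, 0, -4], 0],
    [4, [0, 0, 0], 0],
    [4, [0, 0, 0], 0],
    [4, [0, 0, 0], 0]
  ]
}}

```text
t: 75.88
tool_pos: [0.5451, 0.2841, 0.2528]
tool_rot: [-2.534, -1.855, 0.006]
contact_force: [-0.2, 0.4, 0.2]
opening: 0.0403
grip_force: 0.0
```

Run:
```python
from h import *
im=shot('wrist');P=cloud(im);h=rect(P,(.45,.65),(.15,.40),(.082,.1));print('handle',h)
d=(np.array(h[1][0])/1000-[.545,.284]);print('case x,y vs ref mm',d@[.953,-.304]*1000,d@[.304,.953]*1000)
m=(abs(P[...,2]-.06)<.003);q=P[m];ex=np.array([.953,-.304]);u=(q[:,:2]-[.545,.284])@ex;w=(q[:,:2]-[.545,.284])@np.array([.304,.953]);k=(abs(u)<.055)&(abs(w)<.1);print('plane',np.linalg.lstsq(np.c_[u[k],w[k],np.ones(k.sum())],q[k][:,2],rcond=None)[0])
for n in('scene','side'):
    C=cloud(shot(n));print(n,rect(C,(.45,.62),(.15,.38),(.078,.1))[1])
```

```text
handle (781, ((545.3090209960938, 281.96978759765625), (82.59672546386719, 9.306575775146484), 72.68087005615234), np.float64(0.0908))
case x,y vs ref mm 0.9116815795898482 -1.840850036621087
plane [-0.0004122  -0.00485022  0.05926053]
scene ((545.49365234375, 281.45245361328125), (87.6344223022461, 10.675195693969727), 72.37631225585938)
side ((546.8065795898438, 281.9964904785156), (82.69412231445312, 10.045743942260742), 73.37437438964844)
```

```bash
python3 -c "
from station import ctrl
print(ctrl.finish_job())"
```

```text
the job is handed in; nothing more can be done
None
```

The job is handed in: blue, yellow and red (green was absent) are stacked and locked on the receiver with the white lid on top, the cover is back home on the case, and the vials look untouched; the parts' yaws measured about 2–5° past the receiver's.

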